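# Set up the polishing spindle and rack a tray of enamel tiles

### The job

Get the polishing station ready: open the chuck, stand the white bob in it with its shank right down on the bottom, and turn the sleeve until all three jaws hold it firmly and upright. Lay every enamel tile flat on the floor of the aluminium tray, none on top of another, and then slide the loaded tray into the blue rack until it is fully home. Leave the other bobs and the rest of the bench as they are.

Things in the scene. Friction and masses are not known exactly. Their poses are not given: they have to be found in the camera images.
- chuck_seat (a point): chuck axis at the bottom of the bore, where a bob's foot rests: 85 mm above the table. The chuck stands upright in the middle of a fixed green polishing machine, housing 150 x 150 mm, 66 mm high. With the jaws open the bore is 26 mm wide
- chuck_mouth (a point): chuck axis at the sleeve's top, 130 mm above the table. Knurled steel sleeve: ring of 60 mm outer, 49 mm inner diameter, 96 to 130 mm above the table, to be pinched across from above (a seated bob's head ends 33 mm above it). Jaw tops 1.5 mm lower; collar below the sleeve 68 mm wide, up to 85 mm; nothing else above the housing
- sleeve (a joint): chuck sleeve angle, rad: 0 = jaws fully open (stop), up to 1.6. Grows when turned clockwise seen from above (tightens). Stays where left (drag 0.25 N m). The three jaws move together; radius between them = 13 mm - 5 mm per rad, so they meet a 14 mm shank at about 1.2; turn on 0.1 to 0.3 to clamp (let go, it springs back to about 1.28). Starts too narrow for a shank
- jaw0: one of the three aluminium chuck jaws, 16 mm wide, 42 mm tall, flat inner face; moved only by the sleeve. Origin: on the chuck axis when open (86 mm above the table), shifting across it by the jaw's travel as the jaw closes
- jaw1: one of the three aluminium chuck jaws, 16 mm wide, 42 mm tall, flat inner face; moved only by the sleeve. Origin: on the chuck axis when open (86 mm above the table), shifting across it by the jaw's travel as the jaw closes
- jaw2: one of the three aluminium chuck jaws, 16 mm wide, 42 mm tall, flat inner face; moved only by the sleeve. Origin: on the chuck axis when open (86 mm above the table), shifting across it by the jaw's travel as the jaw closes
- bob_white: polishing bob standing head-up in a hole of the wooden stand: steel shank 14 mm in diameter and 48 mm long (foot slightly chamfered), then a cylindrical white head 30 mm in diameter and 30 mm tall (head from 48 to 78 mm above the origin). Mass about 0.08 kg. Origin: centre of the foot, z up the shank. This is the one to fit
- bob_red: polishing bob standing head-up in a hole of the wooden stand: steel shank 14 mm in diameter and 48 mm long (foot slightly chamfered), then a cylindrical red head 30 mm in diameter and 30 mm tall (head from 48 to 78 mm above the origin). Mass about 0.08 kg. Origin: centre of the foot, z up the shank; not wanted
- bob_black: polishing bob standing head-up in a hole of the wooden stand: steel shank 14 mm in diameter and 48 mm long (foot slightly chamfered), then a cylindrical black head 30 mm in diameter and 30 mm tall (head from 48 to 78 mm above the origin). Mass about 0.08 kg. Origin: centre of the foot, z up the shank; not wanted
- stand: fixed wooden block 60 x 190 mm, 50 mm high, with three 17 mm holes in a row along its y, 55 mm apart, 42 mm deep: shanks stick out 6 mm below the heads. Origin: centre of its underside
- tray: loose aluminium tray, 160 mm (x) by 230 mm (y), rim 18 mm high, walls and floor 4 mm thick, 0.35 kg empty, standing on the table. Origin: centre of its underside; +x is the end that goes into the rack first
- tray_grip (a point): point to pinch on the tray's handle, a black upright fin on its -x end: 14 mm thick (across tray y), 46 mm long (along tray x, from 80 to 126 mm behind the tray's origin), 50 mm high. The point lies 105 mm behind the tray's origin and 38 mm above the table
- rack: fixed blue rack with clear cover: low box on the table, open to its -x, inside 239 mm wide, 155 mm deep, cover from 50 to 55 mm up; side walls flare out for 35 mm before the mouth (30 mm high, 17 mm further out at their ends). The tray slides in along the rack's +x on the table. Origin: centre of its inside floor
- rack_home (a point): where the tray's origin lies when the tray is pushed home against the rack's back wall (5 mm of the tray and its handle then stick out of the mouth)
- tile0: blue enamel tile on copper, 64 mm (x) by 40 mm (y), 14 mm thick, about 0.11 kg, lying on a thin cork mat (2 mm thick, fixed) at the start; may be absent. Origin: centre of its underside
- tile1: green enamel tile on copper, 64 mm (x) by 40 mm (y), 14 mm thick, about 0.11 kg, lying on a thin cork mat (2 mm thick, fixed) at the start; may be absent. Origin: centre of its underside
- tile2: terracotta-red enamel tile on copper, 64 mm (x) by 40 mm (y), 14 mm thick, about 0.11 kg, lying on a thin cork mat (2 mm thick, fixed) at the start; may be absent. Origin: centre of its underside
- tile3: yellow enamel tile on copper, 64 mm (x) by 40 mm (y), 14 mm thick, about 0.11 kg, lying on a thin cork mat (2 mm thick, fixed) at the start; may be absent. Origin: centre of its underside
- flux_jar: glass jar with steel cap, 60 mm across, 90 mm high; not part of the job. Origin: centre of its underside
- pliers: red-handled pliers, about 150 mm long, lying; not part of the job. Origin: middle of its length, at its underside
- brush: brush about 180 mm long, lying; not part of the job. Origin: middle of its length, at its underside
- dish: small white ceramic dish, 80 mm across, 30 mm high; not part of the job. Origin: centre of its underside
Not all that is in view belongs to the job. Leave any pink look-alike of the part that bears chuck_seat alone. What is shaped like the tile2 but black is not meant.

How it is judged (in metres and radians):
On the way, in this order (a step that is already met when the one before it is completed fails the run):
1. every tile lies flat on the floor of the tray while the tray is still outside the rack (x of tile0 in the frame of tray between -0.075 and 0.075 m and y of tile0 in the frame of tray between -0.11 and 0.11 m and z of tile0 in the frame of tray between 0 and 0.009 m and angle between each of tile0, tile1, tile2, tile3's own z axis and vertical below 0.12 rad and x of tile1 in the frame of tray between -0.075 and 0.075 m and y of tile1 in the frame of tray between -0.11 and 0.11 m and z of tile1 in the frame of tray between 0 and 0.009 m and x of tile2 in the frame of tray between -0.075 and 0.075 m and y of tile2 in the frame of tray between -0.11 and 0.11 m and z of tile2 in the frame of tray between 0 and 0.009 m and x of tile3 in the frame of tray between -0.075 and 0.075 m and y of tile3 in the frame of tray between -0.11 and 0.11 m and z of tile3 in the frame of tray between 0 and 0.009 m and x of tray in the frame of rack_home below -0.05 m), for 0.2 s.
2. the loaded tray is fully home in the rack (x of tile0 in the frame of tray between -0.075 and 0.075 m and y of tile0 in the frame of tray between -0.11 and 0.11 m and z of tile0 in the frame of tray between 0 and 0.009 m and angle between each of tile0, tile1, tile2, tile3's own z axis and vertical below 0.12 rad and x of tile1 in the frame of tray between -0.075 and 0.075 m and y of tile1 in the frame of tray between -0.11 and 0.11 m and z of tile1 in the frame of tray between 0 and 0.009 m and x of tile2 in the frame of tray between -0.075 and 0.075 m and y of tile2 in the frame of tray between -0.11 and 0.11 m and z of tile2 in the frame of tray between 0 and 0.009 m and x of tile3 in the frame of tray between -0.075 and 0.075 m and y of tile3 in the frame of tray between -0.11 and 0.11 m and z of tile3 in the frame of tray between 0 and 0.009 m and x of tray in the frame of rack_home between -0.008 and 0.008 m and y of tray in the frame of rack_home between -0.012 and 0.012 m and angle between the x axis of tray and the x axis of rack, either way round below 0.06 rad and angle between tray's own z axis and vertical below 0.06 rad), for 0.2 s.
At the end, for the whole second after the job is handed in: White bob foot within 5 mm of the chuck seat, under 0.07 rad from upright, each jaw pressing on it (over 0.3 N); every tile flat (0.12 rad) on the tray floor inside the rim; tray within 8 mm of home along and 12 mm across the rack, aligned to 0.06 rad; all at rest (all of step 2 and distance between bob_white and chuck_seat below 0.005 m and angle between bob_white's own z axis and vertical below 0.07 rad and contact force between each of jaw0, jaw1, jaw2 and bob_white above 0.3 N and linear speed of each of tile0, tile1, tile2, tile3, tray, bob_white below 0.02 m/s); the robot touches nothing.
It fails at once if something that is not part of the job is moved more than 30 mm (distance of any of flux_jar, pliers, brush, dish from where it was at the start of the episode above 0.03 m).
It fails at once if the red or black bob is moved more than 20 mm from its place (distance of any of bob_red, bob_black from where it was at the start of the episode above 0.02 m).
Of tile0, tile1, tile2, tile3 only 2 to 4 are there at a start; the rules pass over those that are not, and their reading is None.
At some moment in a run one of tile0, tile1, tile2, tile3, tray may be knocked a few centimetres aside while the robot is not near it.
It also fails if it takes over 210 s, if anything falls off the work surface, if the arm or the gripper's body presses on something with over 40 N, if the wrist force passes 120 N, or if a joint passes its speed limit or range.

### The arm

A 7-joint arm with a two-finger parallel gripper is mounted at the origin on the work surface. World frame = base frame: x ahead of the robot, y to its left, z up, the work surface at z = 0. Lengths are in m, angles in degrees, forces in N, time in s.
With the tool pointing down it reaches from about 0.425 to 0.95 m from the base axis. Payload 4.7 kg.
Tool frame: the origin (TCP) lies where the fingers leave the gripper's body, on its centre line; the fingertips stand 70 mm ahead of it and the grasp point (between the pads) lies 51 mm ahead of it (r.grip_depth is the z of the grasp point in the tool frame, in m); z points along the fingers, y is the line along which they close (so a half turn about z gives the same grasp; the last joint's range is limited). The gripper opens to 87 mm and grips with 3 to 60 N. Pads are 19 mm wide; open, the fingers measure 117 mm over their backs; the gripper's body (75 mm by 190 mm) begins 51 mm behind the grasp point.
Start: joints at [-77.974, 26.849, -2.785, 87.806, 1.381, 65.374, -4.715], TCP at [0.16, 0.656, 0.292] pointing down, gripper open.
Joint ranges: [-148.3, 148.3], [-19.14, 114.17], [-79.39, 73.82], [5.75, 140.21], [-59.74, 239.74], [12.07, 113.84], [-152.46, 152.46]. Speed limits (degrees/s): [147.25, 147.25, 180, 180, 180, 180, 180].

### API

Orientations are given as a 3x3 rotation matrix whose columns are the frame's x, y, z axes.
In Python, from bench import r, read_camera, outline_of gives the robot as it stands.
- The arm moves only by the tool drive_tool, never from a script. Its argument "steps" is a list of rows, each an object with "translation": the shift along the tool's x, y, z in m, a list of three; "turn": the turn about the tool's z in rad. In form: [{"translation": [tx, ty, tz], "turn": turn}, ...]. A call has 1 to 10 rows; each row is the pose to reach, as a shift and turn from the pose commanded when the call began, along the tool's axes at that moment; what a row does not reach only later rows make up. A row lasts 1/10 s, in which the tool goes at most 50 mm and 8.59 degrees, less where a joint would pass 70% of its speed; a pose out of reach is approached as far as the arm can. A call with a gripper value outside its range is refused whole. "fingers" is the opening, from -1 (shut) to 1 (fully open), set as the call begins (left out, the last holds). The fingers move at their own pace and stop on an object; the grip force is fixed at half the most. Time passes only in rows, so rows that repeat a pose let the fingers close. It gives the time, the measured TCP pose, the force, the opening and the grip force at its end, in the units of the state.
- r.get_obs(): the state, without advancing time (a new reading comes with each control period).
- read_camera(name): name is "side" or "top"; returns a dict with "pixels" (420x560x3 uint8, red, green, blue), "K" (3x3 intrinsics, pixels), "k1" (the pictures are not rectified: a ray, as slopes to the right and down, at radius r is drawn at 1 + k1 r^2 times it, then the intrinsics apply), "world_from_camera" (4x4, takes a point from camera to world coordinates). Camera axes: x right, y up, looking along -z (the intrinsics and any distortion apply to the point x, -y, -z); pixel columns grow to the right and rows downward; lengths in m; the calibration is good to about 2 mm. A picture is of the moment at which its call begins. There is no depth.
- r.hand_in(): hands the job in; it is judged then, once.
Trained networks look in the newest picture that a camera, given by its name, has taken for a name from the list of things; names that differ only in an ending like _2 or _b are one class to them, and where a whole thing is asked for, a point or a joint stands for the part that bears it (a point fixed in the world has none). Each returns a list of dicts, best first, with "score" (0 to 1); they miss things now and then, are a little off and sometimes report something else, mostly with a low value. They report only what shows in the picture. A call takes as long as a camera call. They do not tell look-alikes from the thing itself.
- outline_of(camera, name): "region" (420x560 bool, what is visible of it) and "rect" ([left, top, right, bottom] in pixels, round what is visible of it).
The state is a dict: "t": time; "q": joint angles; "dq": joint speeds; "effort": joint torques, N m; "ee_pos": TCP position; "tool_rot": TCP orientation; "wrist_force": force on the tool from outside, world axes, zero at the start; "ft_torque": the same for the moment, N m; "gripper_width": finger opening in m; "grip_force": force on a finger pad.
Only numpy, scipy, OpenCV 4.12 (cv2) and the standard library are available. Lean on these libraries where they do the work, as an engineer would, in place of code of your own. Each camera call takes 0.05 s, during which the arm holds its last target. There are 200 camera calls.

## Working session

There is one attempt and no reset: what is moved stays moved. The work goes in short steps, Python scripts to look and compute and a tool call to move; the robot and the scene stay as the last step left them, time stands still between calls to the robot, and variables do not carry over. Pictures are saved under pics/ and viewed, at most 14 in all, crops included, and the job is handed in when it is done.

Besides the shell and the picture viewer there is one more tool, called after "Request:" by a JSON object that holds its "api" and its "payload". drive_tool: Moves the arm, as the interface text tells. Its arguments: {"type":"object","properties":{"steps":{"type":"array","items":{"type":"object","properties":{"translation":{"type":"array","items":{"type":"number"}},"turn":{"type":"number"}}}},"fingers":{"type":"number"}},"required":["steps"]}

```bash
ls; mkdir -p pics; python3 - <<'E'
from bench import r, read_camera, outline_of
import cv2, numpy as np
for c in("side","top"):
    d=read_camera(c); cv2.imwrite(f"pics/{c}0.png",cv2.resize(d["pixels"][:,:,::-1],(800,600),interpolation=cv2.INTER_CUBIC)); print(c,d["K"].tolist(),d["k1"],np.round(d["world_from_camera"],3).tolist())
o=r.get_obs();print(o["t"],o["ee_pos"],np.round(o["tool_rot"],3).tolist(),o["gripper_width"])
E
```

```text
pics
side [[524.3931528417327, 0.0, 283.19406065793135], [0.0, 524.3931528417327, 211.70517475951044], [0.0, 0.0, 1.0]] -0.12041484793597804 [[-0.992, 0.079, -0.093, 0.349], [-0.123, -0.655, 0.745, 1.03], [-0.002, 0.751, 0.66, 1.013], [0.0, 0.0, 0.0, 1.0]]
top [[488.53403016282874, 0.0, 276.54785805561124], [0.0, 488.53403016282874, 211.57132170196482], [0.0, 0.0, 1.0]] -0.025003701575059194 [[0.024, 0.985, -0.172, 0.21], [-1.0, 0.023, -0.006, -0.015], [-0.002, 0.172, 0.985, 1.742], [0.0, 0.0, 0.0, 1.0]]
0.1 [0.15954319 0.65545713 0.29132984] [[-0.972, 0.237, -0.0], [0.237, 0.972, -0.002], [-0.0, -0.002, -1.0]] 0.08703831148701287
```

View pics/side0.png

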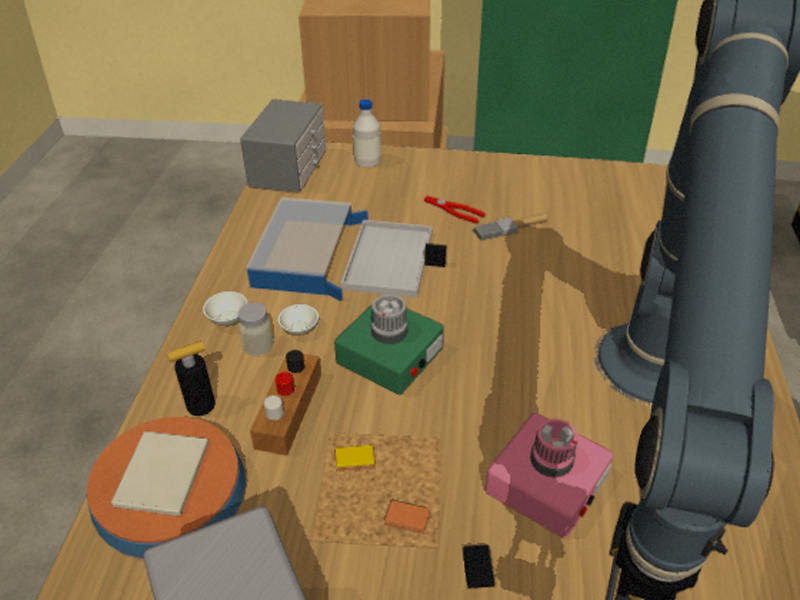

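View pics/top0.png

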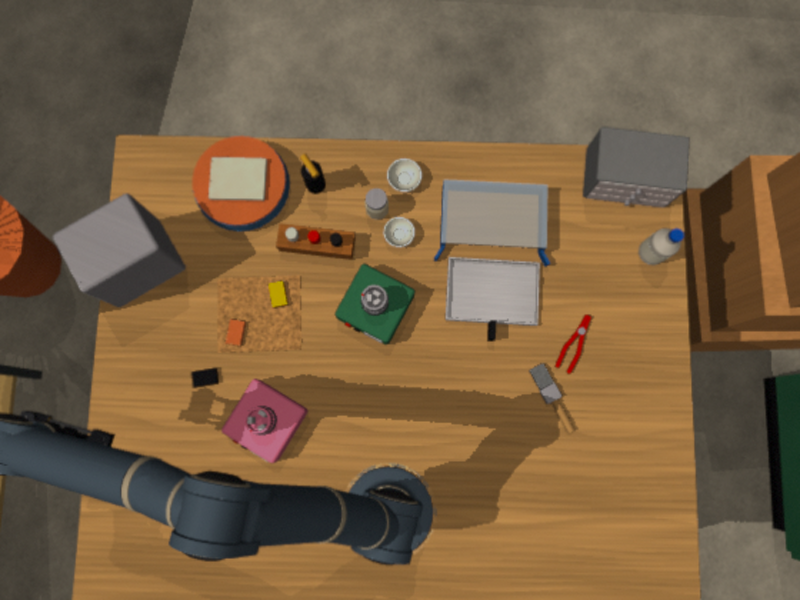

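The bench holds two tiles: yellow at side (355,457) / top (278,293), and red at side (407,515) / top (235,332). The decoys are a black tile at top (205,377) and a pink machine at top (262,420). The real green machine is at top (375,300), the white bob at (291,233), the tray at (493,291) and the rack at (495,215).

```bash
cat > h.py <<'E'
from bench import r, read_camera, outline_of
import cv2, numpy as np
from scipy.optimize import minimize
S=4
def cam(n):
    d=read_camera(n); d["M"]=np.linalg.inv(d["world_from_camera"]); return d
def proj(d,P):
    p=np.atleast_2d(P)@d["M"][:3,:3].T+d["M"][:3,3]
    p=p*[1,-1,-1]
    return cv2.projectPoints(p.reshape(-1,1,3),np.zeros(3),np.zeros(3),d["K"],np.array([d["k1"],0,0,0.]))[0][:,0]
def ray(d,uv):
    n=cv2.undistortPoints(np.array(uv,float).reshape(-1,1,2),d["K"],np.array([d["k1"],0,0,0.]))[:,0]
    v=np.c_[n[:,0],-n[:,1],-np.ones(len(n))]@d["world_from_camera"][:3,:3].T
    return d["world_from_camera"][:3,3],v
def atz(d,uv,z):
    o,v=ray(d,uv); return o+v*((z-o[2])/v[:,2])[:,None]
def box(x0,x1,y0,y1,z0,z1): return np.array([[x,y,z] for x in(x0,x1) for y in(y0,y1) for z in(z0,z1)],float)
def cyl(R,z0,z1):
    a=np.linspace(0,2*np.pi,40); return np.array([[R*np.cos(t),R*np.sin(t),z] for t in a for z in(z0,z1)])
def place(P,x,y,z,w):
    c,s=np.cos(w),np.sin(w); return P@np.array([[c,s,0],[-s,c,0],[0,0,1]])+[x,y,z]
def sil(d,parts):
    m=np.zeros((420*S,560*S),np.uint8)
    for P in parts:
        h=cv2.convexHull(((proj(d,P)+.5)*S).astype(np.float32))
        cv2.fillConvexPoly(m,np.round(h).astype(np.int32),1)
    return m
def fit(ds,regs,parts,x0,fixz=None,round_=False):
    R=[cv2.resize(g.astype(np.uint8),None,fx=S,fy=S,interpolation=cv2.INTER_NEAREST) for g in regs]
    def f(p):
        z=p[2] if fixz is None else fixz
        c=0
        for d,g in zip(ds,R):
            m=sil(d,[place(P,p[0],p[1],z,0 if round_ else p[3]) for P in parts])
            c+=1-(m&g).sum()/max(1,(m|g).sum())
        return c
    best=None
    for w in ([x0[3]] if round_ else x0[3]+np.array([-.5,0,.5,1.0])):
        s=np.array([x0[0],x0[1],x0[2],w]);sim=np.vstack([s]+[s+e for e in np.diag([.012,.012,.008,.25])])
        q=minimize(f,s,method="Nelder-Mead",options=dict(initial_simplex=sim,xatol=1e-4,fatol=1e-5,maxiter=160))
        if best is None or q.fun<best.fun: best=q
    return best.x,best.fun
E
python3 - <<'E'
from h import *
D={c:cam(c) for c in("side","top")}
import pickle
out={}
for n in ["tile0","tile1","tile2","tile3","tray","tray_grip","rack","bob_white","sleeve","chuck_seat","chuck_mouth","jaw0","stand"]:
    for c in D:
        L=outline_of(c,n); out[n,c]=L
        print(n,c,[(round(float(l["score"]),2),[int(v) for v in l["rect"]],int(l["region"].sum())) for l in L[:4]])
pickle.dump((D,out),open("d0.pkl","wb")); print(r.get_obs()["t"])
E
```

```text
tile0 side [(0.9, [272, 351, 301, 372], 503), (0.8, [323, 383, 348, 412], 579), (0.77, [230, 310, 261, 327], 429)]
tile0 top [(0.69, [156, 223, 172, 244], 198), (0.64, [310, 180, 378, 239], 2893), (0.59, [189, 194, 202, 218], 193), (0.52, [131, 256, 155, 267], 195)]
tile1 side [(0.9, [272, 351, 301, 372], 503), (0.8, [323, 383, 348, 412], 579), (0.77, [230, 310, 261, 327], 429)]
tile1 top [(0.69, [156, 223, 172, 244], 198), (0.64, [310, 180, 378, 239], 2893), (0.59, [189, 194, 202, 218], 193), (0.52, [131, 256, 155, 267], 195)]
tile2 side [(0.9, [272, 351, 301, 372], 503), (0.8, [323, 383, 348, 412], 579), (0.77, [230, 310, 261, 327], 429)]
tile2 top [(0.69, [156, 223, 172, 244], 198), (0.64, [310, 180, 378, 239], 2893), (0.59, [189, 194, 202, 218], 193), (0.52, [131, 256, 155, 267], 195)]
tile3 side [(0.9, [272, 351, 301, 372], 503), (0.8, [323, 383, 348, 412], 579), (0.77, [230, 310, 261, 327], 429)]
tile3 top [(0.69, [156, 223, 172, 244], 198), (0.64, [310, 180, 378, 239], 2893), (0.59, [189, 194, 202, 218], 193), (0.52, [131, 256, 155, 267], 195)]
tray side [(0.56, [239, 154, 312
[... 545 characters left out ...]
, (0.56, [260, 209, 285, 231], 368), (0.38, [168, 141, 252, 213], 3781)]
sleeve top [(0.54, [302, 125, 383, 185], 3403)]
chuck_seat side [(0.85, [337, 290, 427, 378], 4786), (0.77, [235, 207, 312, 276], 3411)]
chuck_seat top [(0.91, [234, 184, 290, 242], 1912), (0.59, [155, 266, 216, 323], 2060)]
chuck_mouth side [(0.94, [337, 290, 425, 378], 4905), (0.92, [234, 204, 310, 274], 3415)]
chuck_mouth top [(0.65, [157, 264, 214, 323], 2014), (0.38, [271, 154, 288, 171], 360)]
jaw0 side [(0.63, [375, 295, 390, 309], 80), (0.61, [265, 210, 270, 219], 33), (0.36, [171, 140, 252, 213], 3727)]
jaw0 top []
stand side [(0.88, [174, 248, 223, 315], 1585)]
stand top [(0.57, [193, 157, 248, 179], 805)]
1.5
```

```bash
cat > f.py <<'E'
import pickle; from h import *
D,out=pickle.load(open("d0.pkl","rb")); ds=[D["side"],D["top"]]
def g(n,c,i): return out[n,c][i]["region"]
def cen(i,m): 
    v,u=np.nonzero(m); return [[u.mean(),v.mean()]]
def show(n,regs,parts,z,zc,**k):
    p0=atz(ds[1],cen(0,regs[1]),zc)[0]; p1=atz(ds[0],cen(0,regs[0]),zc)[0]
    for dd,rr,t in((ds,regs,"both"),(ds[:1],regs[:1],"side"),(ds[1:],regs[1:],"top")):
        kk=dict(k)
        if t!="both": kk["fixz"]=z
        q,c=fit(dd,rr,parts,[*p1[:2],z,k.get("w",0)] if t=="side" else [*p0[:2],z,0],**kk); print(n,t,np.round(q[:3]*1000,1),np.round(np.degrees(q[3]),1),round(c,3))
tile=[box(-.032,.032,-.02,.02,0,.014)]
show("tile2 red",[g("tile2","side",0),g("tile2","top",0)],tile,.002,.01)
show("tile3 yel",[g("tile3","side",2),g("tile3","top",2)],tile,.002,.01)
bw=[cyl(.015,.048,.078)]
show("bob",[g("bob_white","side",0),g("bob_white","top",0)],bw,.008,.07,round_=True)
m=[box(-.075,.075,-.075,.075,0,.066),cyl(.034,.066,.085),cyl(.03,.096,.13)]
show("machine",[g("chuck_seat","side",1),g("chuck_seat","top",0)],m,0,.05)
tr=[box(-.08,.08,-.115,.115,0,.018),box(-.126,-.08,-.007,.007,0,.05)]
show("tray",[g("tray_grip","side",0),g("tray_grip","top",0)],tr[:1],0,.015)
rk=[box(-.0775,.0825,-.1245,.1245,0,.055)]+[np.array([[x,s*(y+t),z] for x,y in((-.0775,.1195),(-.1125,.1365)) for t in(0,.005) for z in(0,.03)]) for s in(-1,1)]
show("rack",[g("rack","side",0),g("rack","top",0)],rk,0,.03)
E
python3 f.py
```

```text
tile2 red both [425.9 393.5   4.2] -9.0 0.25
tile2 red side [425.5 391.5  15.3] -8.9 0.122
tile2 red top [426.8 394.7   9.1] -6.2 0.123
tile3 yel both [526.3 291.9   5.6] 12.7 0.231
tile3 yel side [526.4 288.8   5.9] 11.9 0.107
tile3 yel top [527.  293.2  20.9] 11.6 0.113
bob both [666.5 255.1  10.6] 7.6 0.208
bob side [667.3 252.9   8.1] 4.7 0.087
bob top [667.9 256.1  10.1] 9.6 0.116
machine both [501.6  46.9   5.5] -26.8 0.135
machine side [500.8  39.3  11.5] 64.7 0.067
machine top [502.9  47.5   1.3] -26.5 0.049
tray both [ 545.8 -246.7    5.5] -2.0 0.153
tray side [ 545.8 -254.1   16. ] -2.2 0.1
tray top [ 548.3 -248.4   -4.9] -2.2 0.042
rack both [ 738.5 -245.3    5.9] -1.0 0.177
rack side [ 740.6 -252.    10.3] -1.0 0.091
rack top [ 742.2 -246.9    1.5] -0.8 0.088
```

```bash
cat > z.py <<'E'
import pickle; from h import *
D,_=pickle.load(open("d0.pkl","rb"))
def crop(c,x,y,w=56,h=42,s=7.14): return cv2.resize(D[c]["pixels"][y:y+h,x:x+w,::-1],(400,300),interpolation=cv2.INTER_CUBIC)
top=np.hstack([crop("side",222,300,88,66),crop("side",240,200,88,66)])
bot=np.hstack([crop("top",150,186,80,60),crop("top",226,180,72,54)])
cv2.imwrite("pics/z1.png",np.vstack([top,bot]))
E
python3 z.py
```

```text
(no output)
```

View pics/z1.png

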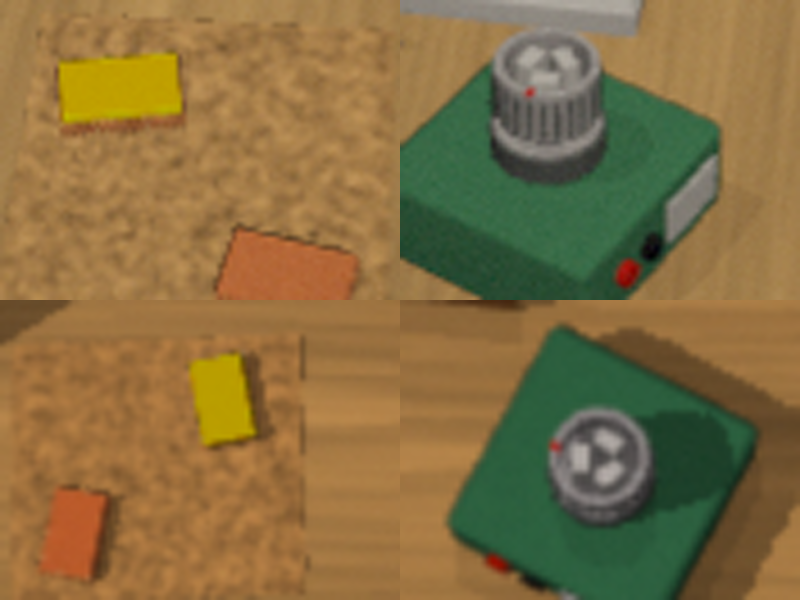

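Crops: yellow enamel tile with copper sides, red one likewise. The green machine's sleeve carries a red index mark and three nearly-shut jaws. The pixel crops show clean colours, so I'll refine the fits with colour masks.

```bash
cat > f2.py <<'E'
from h import *
def hsv(d): return cv2.cvtColor(d["pixels"],cv2.COLOR_RGB2HSV).astype(int)
def comp(m,uv,rad):
    n,l,st,c=cv2.connectedComponentsWithStats(m.astype(np.uint8))
    k=[i for i in range(1,n) if st[i,4]>15 and np.hypot(*(c[i]-uv))<rad]
    k=max(k,key=lambda i:st[i,4]); return l==k
def masks(d,kind,p,rad=25):
    h=hsv(d);H,Sa,V=h[...,0],h[...,1],h[...,2]
    m={"yellow":(H>22)&(H<34)&(Sa>215),"red":((H<9)|(H>176))&(Sa>140)&(V>110),"white":(Sa<45)&(V>140),"tray":(Sa<60)&(V>105),"green":(H>60)&(H<90)&(Sa>100)}[kind]
    return comp(m,proj(d,p)[0],rad)
def meas(ds,kind,parts,x0,rad=25,**k):
    regs=[masks(d,kind,[x0[0],x0[1],x0[2]+.02],rad) for d in ds]
    res=[]
    for i in range(2):
        q,c=fit(ds[i:i+1],regs[i:i+1],parts,x0,fixz=x0[2],**k); res.append((np.round([*q[:2]*1000,np.degrees(q[3])],1).tolist(),round(c,3),int(regs[i].sum())))
    q,c=fit(ds,regs,parts,x0,**k); res.append((np.round([*q[:3]*1000,np.degrees(q[3])],1).tolist(),round(c,3)))
    print(kind,*res,sep="\n  ")
    return regs
enam=[box(-.032,.032,-.02,.02,.010,.014)]
bw=[cyl(.015,.048,.078)]
tray=[box(-.08,.08,-.115,.115,0,.018)]
E
python3 - <<'E'
from f2 import *; import pickle
D,_=pickle.load(open("d0.pkl","rb")); ds=[D["side"],D["top"]]
meas(ds,"red",enam,[.426,.393,.002,-.13]); meas(ds,"yellow",enam,[.526,.291,.002,.2])
meas(ds,"white",bw,[.667,.254,.008,0],rad=20,round_=True)
rg=meas(ds,"tray",tray,[.547,-.249,0,-.04],rad=30)
print("sleeve side",atz(ds[0],[[272.7-.5,214.1-.5]],.13)*1e3,"top",atz(ds[1],[[262.-.5,208.4-.5]],.13)*1e3)
for d in ds: print(proj(d,[[.5025,.046,.13]]))
print("marker",atz(ds[1],[[226+156/5.556,180+146/5.556]],.13)*1e3)
cv2.imwrite("pics/m.png",np.hstack([x.astype(np.uint8)*255 for x in rg]))
E
```

```text
Traceback (most recent call last):
  File "f2.py", line 12, in meas
    regs=[masks(d,kind,[x0[0],x0[1],x0[2]+.02],rad) for d in ds]
          ~~~~~^^^^^^^^^^^^^^^^^^^^^^^^^^^^^^^^^^^^
  File "f2.py", line 10, in masks
    return comp(m,proj(d,p)[0],rad)
  File "f2.py", line 6, in comp
    k=max(k,key=lambda i:st[i,4]); return l==k
ValueError: max() iterable argument is empty
```

```bash
python3 - <<'E'
from f2 import *; import pickle
D,_=pickle.load(open("d0.pkl","rb")); ds=[D["side"],D["top"]]
for n,p in dict(red=[.426,.393,.016],yel=[.526,.291,.016],cork=[.47,.33,.002],bob=[.667,.254,.086],tray=[.56,-.28,.004],wood=[.4,-.25,0]).items():
    for d in ds:
        u=proj(d,p)[0].round().astype(int); a=hsv(d)[u[1]-1:u[1]+2,u[0]-1:u[0]+2].reshape(-1,3); print(n,u,a.min(0),a.max(0))
E
```

```text
red [285 360] [ 11 173 178] [ 12 182 182]
red [164 232] [ 10 195 185] [ 10 199 187]
yel [248 318] [ 25 255 191] [ 25 255 193]
yel [194 206] [ 25 255 185] [ 26 255 186]
cork [269 338] [ 16 141 140] [ 18 148 163]
cork [183 221] [ 15 157 143] [ 16 162 169]
bob [190 281] [ 20  39 187] [ 22  42 190]
bob [204 163] [ 29  28 182] [ 30  31 183]
tray [268 175] [ 15  20 173] [ 20  23 176]
tray [353 201] [  8  16 172] [ 15  19 175]
wood [318 185] [ 16 133 149] [ 18 142 158]
wood [344 244] [ 16 150 140] [ 17 153 159]
```

```bash
sed -i 's/"red":.*"white":(Sa<45)/"red":(H<14)\&(Sa>155)\&(V>150),"white":(Sa<62)/' f2.py; python3 - <<'E'
from f2 import *; import pickle
D,_=pickle.load(open("d0.pkl","rb")); ds=[D["side"],D["top"]]
meas(ds,"red",enam,[.426,.393,.002,-.13]); meas(ds,"yellow",enam,[.526,.291,.002,.2])
meas(ds,"white",bw,[.667,.254,.008,0],rad=20,round_=True)
rg=meas(ds,"tray",tray,[.547,-.249,0,-.04],rad=30)
print("sleeve side",atz(ds[0],[[272.7-.5,214.1-.5]],.13)*1e3,"top",atz(ds[1],[[262.-.5,208.4-.5]],.13)*1e3)
print("marker",atz(ds[1],[[226+156/5.556,180+146/5.556]],.13)*1e3)
E
```

```text
red
  ([426.2, 393.9, -6.0], np.float64(0.113), 443)
  ([426.9, 396.4, -8.6], np.float64(0.14), 179)
  ([427.1, 394.6, 3.7, -7.8], np.float64(0.268))
yellow
  ([526.6, 290.7, 11.1], np.float64(0.144), 348)
  ([528.7, 293.3, 11.9], np.float64(0.145), 174)
  ([527.1, 292.5, 4.2, 12.7], np.float64(0.297))
white
  ([666.5, 252.0, 10.5], np.float64(0.247), 157)
  ([670.6, 257.9, 11.9], np.float64(0.395), 48)
  ([666.4, 255.5, 11.1, 7.9], np.float64(0.653))
tray
  ([547.2, -253.0, -2.1], np.float64(0.16), 2972)
  ([548.5, -248.3, -2.1], np.float64(0.029), 2810)
  ([547.5, -248.7, 2.6, -2.2], np.float64(0.194))
sleeve side [[500.8614216   43.68911757 130.        ]] top [[502.32630871  45.21633418 130.        ]]
marker [[507.27488627  70.28174082 130.        ]]
```

```bash
cat > go.py <<'E'
# usage: go.py x y z(tcp) [dir of tool y axis, deg] -> tool-axis shift & turn
import sys; from bench import r; import numpy as np
o=r.get_obs(); R=np.array(o["tool_rot"]); p=np.array(o["ee_pos"])
def say():
    print("t %.1f"%o["t"],"p",np.round(p*1e3,1),"ydir %.1f"%np.degrees(np.arctan2(R[1,1],R[0,1])),"q",np.round(o["q"],0),"F",np.round(o["wrist_force"],1),"Tq",np.round(o["ft_torque"],2),"w %.4f g %.1f"%(o["gripper_width"],o["grip_force"]))
say()
a=[float(v) for v in sys.argv[1:]]
while len(a)>=3:
    t=np.array(a[:3]); y=a[3]
    d=R.T@(t-p); cur=np.degrees(np.arctan2(R[1,1],R[0,1]))
    dt=(cur-y+90)%180-90
    print("shift",np.round(d,4),"turn",np.round(np.radians(dt),3),"or",np.round(np.radians(dt)-np.sign(dt)*np.pi,3)); a=a[4:]
E
python3 go.py .502 .045 .28 -10
```

```text
t 1.5 p [159.6 655.9 292.2] ydir 76.3 q [-78.  27.  -3.  88.   1.  65.  -5.] F [-0.3  0.2  0. ] Tq [0.   0.02 0.01] w 0.0875 g 0.0
shift [-0.4771 -0.5126  0.0122] turn 1.507 or -1.635
```

Request:
{"api": "drive_tool", "payload": {"steps": [{"translation":[-0.477,-0.512,0.01],"turn":1.5},{"translation":[-0.477,-0.512,0.01],"turn":1.5},{"translation":[-0.477,-0.512,0.01],"turn":1.5},{"translation":[-0.477,-0.512,0.01],"turn":1.5},{"translation":[-0.477,-0.512,0.01],"turn":1.5},{"translation":[-0.477,-0.512,0.01],"turn":1.5},{"translation":[-0.477,-0.512,0.01],"turn":1.5},{"translation":[-0.477,-0.512,0.01],"turn":1.5},{"translation":[-0.477,-0.512,0.01],"turn":1.5},{"translation":[-0.477,-0.512,0.01],"turn":1.5}], "fingers": 1}}

```text
t: 2.5
ee_pos: [0.4049, 0.218, 0.2856]
tool_rot: [[0.173, 0.985, 0.001], [0.985, -0.173, 0.001], [0.001, 0.001, -1.0]]
wrist_force: [0.3, 1.0, -0.2]
gripper_width: 0.0872
grip_force: 0.0
```

```bash
python3 go.py .502 .045 .28 -10
```

```text
t 2.5 p [404.9 218.  285.6] ydir -10.0 q [-55.   7.  24. 117.  -3.  56. -40.] F [ 0.3  1.  -0.2] Tq [-0.05 -0.08 -0.01] w 0.0872 g 0.0
shift [-0.1537  0.1255  0.0054] turn 0.001 or -3.141
```

Request:
{"api": "drive_tool", "payload": {"steps": [{"translation":[-0.154,0.1255,0.005],"turn":0},{"translation":[-0.154,0.1255,0.005],"turn":0},{"translation":[-0.154,0.1255,0.005],"turn":0},{"translation":[-0.154,0.1255,0.005],"turn":0},{"translation":[-0.154,0.1255,0.005],"turn":0},{"translation":[-0.154,0.1255,0.005],"turn":0},{"translation":[-0.154,0.1255,0.005],"turn":0}]}}

```text
t: 3.2
ee_pos: [0.5018, 0.0482, 0.2799]
tool_rot: [[0.165, 0.986, -0.001], [0.986, -0.165, 0.001], [0.001, -0.001, -1.0]]
wrist_force: [-0.3, 0.8, -0.2]
gripper_width: 0.0872
grip_force: 0.0
```

```bash
python3 go.py .502 .045 .169 -10; python3 - <<'E'
from h import *
D=[cam("side"),cam("top")]; o=r.get_obs()
ims=[]
for d in D:
    im=d["pixels"][:,:,::-1].copy(); R=np.array(o["tool_rot"])
    pts=[np.array(o["ee_pos"])+R@np.array(v) for v in ([0,.0436,.07],[0,-.0436,.07])]+[np.array([.502,.045,.13])]
    u=proj(d,pts); c=u[2].astype(int); s=6
    cr=cv2.resize(im[c[1]-50:c[1]+50,c[0]-33:c[0]+33],None,fx=s,fy=s,interpolation=cv2.INTER_CUBIC)
    for q in u: cv2.drawMarker(cr,tuple(np.round((q-[c[0]-33,c[1]-50]+.5)*s).astype(int)),(255,0,255),0,14,1)
    ims.append(cr)
cv2.imwrite("pics/z2.png",np.hstack(ims))
E
```

```text
t 3.2 p [501.8  48.2 279.9] ydir -9.5 q [-38.  12.  32. 113.  -8.  57. -11.] F [-0.3  0.8 -0.2] Tq [-0.09  0.05 -0.01] w 0.0872 g 0.0
shift [-0.0032  0.0008  0.1109] turn 0.008 or -3.133
```

View pics/z2.png

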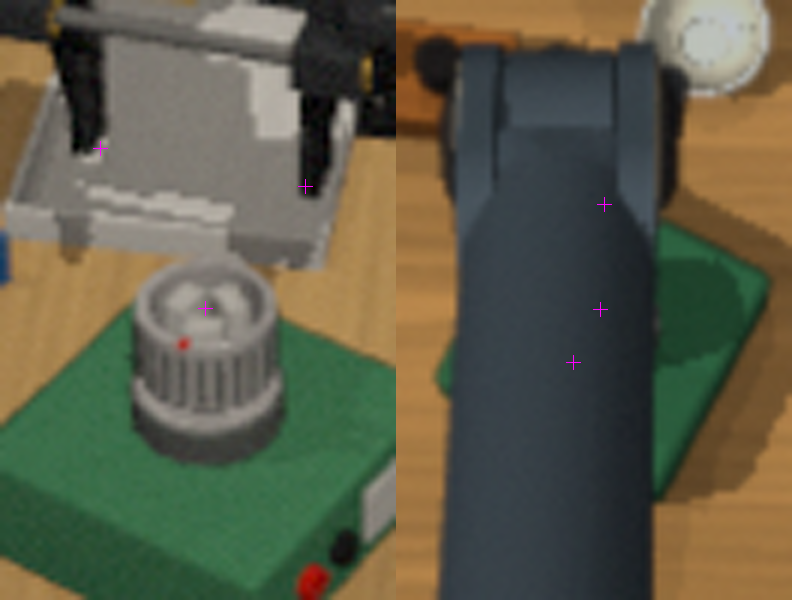

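The picture shows the finger tips and sleeve centre within about 1 px of where they are predicted: side crop (100,150), (305,190) and (204,308). I'll descend on the sleeve and pinch it.

Request:
{"api": "drive_tool", "payload": {"steps": [{"translation":[-0.003,0,0.05],"turn":0},{"translation":[-0.003,0,0.09],"turn":0},{"translation":[-0.003,0,0.11],"turn":0},{"translation":[-0.003,0,0.11],"turn":0},{"translation":[-0.003,0,0.11],"turn":0}]}}

```text
t: 3.8
ee_pos: [0.5019, 0.045, 0.1706]
tool_rot: [[0.166, 0.986, 0.0], [0.986, -0.166, 0.0], [0.0, 0.0, -1.0]]
wrist_force: [-0.1, 0.3, -0.5]
gripper_width: 0.0868
grip_force: 0.0
```

Request:
{"api": "drive_tool", "payload": {"steps": [{"translation":[0,0,0],"turn":0},{"translation":[0,0,0],"turn":0},{"translation":[0,0,0],"turn":0},{"translation":[0,0,0],"turn":0},{"translation":[0,0,0],"turn":0},{"translation":[0,0,0],"turn":0}], "fingers": -1}}

```text
t: 4.4
ee_pos: [0.5018, 0.0442, 0.1706]
tool_rot: [[0.167, 0.986, 0.0], [0.986, -0.167, 0.001], [0.001, -0.0, -1.0]]
wrist_force: [-2.0, 1.0, 5.9]
gripper_width: 0.0597
grip_force: 30.0
```

```bash
python3 go.py .502 .045 .169 -10
```

```text
t 4.4 p [501.8  44.2 170.6] ydir -9.6 q [-33.  21.  29. 119. -15.  43.  -4.] F [-2.   1.   5.9] Tq [ 0.    0.48 -0.06] w 0.0597 g 30.0
shift [0.0009 0.0001 0.0016] turn 0.006 or -3.135
```

Request:
{"api": "drive_tool", "payload": {"steps": [{"translation":[0,0,0],"turn":-0.1},{"translation":[0,0,0],"turn":-0.2},{"translation":[0,0,0],"turn":-0.3},{"translation":[0,0,0],"turn":-0.4},{"translation":[0,0,0],"turn":-0.5},{"translation":[0,0,0],"turn":-0.5},{"translation":[0,0,0],"turn":-0.5}]}}

```text
t: 5.1
ee_pos: [0.5021, 0.0442, 0.1705]
tool_rot: [[-0.325, 0.946, 0.001], [0.946, 0.325, 0.0], [0.0, 0.001, -1.0]]
wrist_force: [-1.2, 0.4, 6.9]
gripper_width: 0.0596
grip_force: 30.0
```

```bash
python3 go.py
```

```text
t 5.1 p [502.1  44.2 170.5] ydir 19.0 q [-28.  20.  22. 119. -11.  43.  20.] F [-1.2  0.4  6.9] Tq [0.04 0.28 0.22] w 0.0596 g 30.0
```

Request:
{"api": "drive_tool", "payload": {"steps": [{"translation":[0,0,0],"turn":-0.1},{"translation":[0,0,0],"turn":-0.2},{"translation":[0,0,0],"turn":-0.3},{"translation":[0,0,0],"turn":-0.3}]}}

```text
t: 5.5
ee_pos: [0.5022, 0.0443, 0.1705]
tool_rot: [[-0.59, 0.807, 0.001], [0.807, 0.59, 0.001], [-0.0, 0.001, -1.0]]
wrist_force: [-0.3, 0.9, 5.9]
gripper_width: 0.0593
grip_force: 30.0
```

```bash
python3 go.py
```

```text
t 5.5 p [502.2  44.3 170.5] ydir 36.2 q [-24.  20.  18. 119.  -9.  42.  35.] F [-0.3  0.9  5.9] Tq [0.07 0.26 0.23] w 0.0593 g 30.0
```

Request:
{"api": "drive_tool", "payload": {"steps": [{"translation":[0,0,0],"turn":-0.1},{"translation":[0,0,0],"turn":-0.2},{"translation":[0,0,0],"turn":-0.2}]}}

```text
t: 5.8
ee_pos: [0.5023, 0.0444, 0.1706]
tool_rot: [[-0.738, 0.674, 0.001], [0.674, 0.738, 0.001], [-0.001, 0.001, -1.0]]
wrist_force: [1.0, 1.1, 5.7]
gripper_width: 0.0594
grip_force: 30.0
```

```bash
python3 go.py
```

```text
t 5.8 p [502.3  44.4 170.6] ydir 47.6 q [-22.  20.  15. 118.  -8.  42.  45.] F [1.  1.1 5.7] Tq [0.09 0.16 0.29] w 0.0594 g 30.0
```

Request:
{"api": "drive_tool", "payload": {"steps": [{"translation":[0,0,0],"turn":-0.1},{"translation":[0,0,0],"turn":-0.2},{"translation":[0,0,0],"turn":-0.2}]}}

```text
t: 6.1
ee_pos: [0.5023, 0.0445, 0.1705]
tool_rot: [[-0.857, 0.515, 0.001], [0.515, 0.857, 0.001], [-0.001, 0.001, -1.0]]
wrist_force: [0.5, 0.3, 4.8]
gripper_width: 0.0597
grip_force: 30.0
```

```bash
python3 go.py
```

```text
t 6.1 p [502.3  44.5 170.5] ydir 59.0 q [-20.  20.  13. 118.  -6.  42.  55.] F [0.5 0.3 4.8] Tq [0.13 0.17 0.22] w 0.0597 g 30.0
```

Request:
{"api": "drive_tool", "payload": {"steps": [{"translation":[0,0,0],"turn":-0.1},{"translation":[0,0,0],"turn":-0.2},{"translation":[0,0,0],"turn":-0.2}]}}

```text
t: 6.4
ee_pos: [0.503, 0.0443, 0.1704]
tool_rot: [[-0.941, 0.338, 0.003], [0.338, 0.941, 0.001], [-0.003, 0.002, -1.0]]
wrist_force: [3.6, 1.3, 1.8]
gripper_width: 0.0597
grip_force: 30.0
```

```bash
python3 go.py
```

```text
t 6.4 p [503.   44.3 170.4] ydir 70.3 q [-18.  20.  10. 118.  -5.  42.  65.] F [3.6 1.3 1.8] Tq [ 0.48 -0.6  -0.3 ] w 0.0597 g 30.0
```

Request:
{"api": "drive_tool", "payload": {"steps": [{"translation":[0,0,0],"turn":-0.1},{"translation":[0,0,0],"turn":-0.2},{"translation":[0,0,0],"turn":-0.2}]}}

```text
t: 6.7
ee_pos: [0.5027, 0.0446, 0.1701]
tool_rot: [[-0.99, 0.143, 0.002], [0.143, 0.99, 0.001], [-0.002, 0.002, -1.0]]
wrist_force: [4.5, 3.5, -1.2]
gripper_width: 0.0598
grip_force: 30.2
```

```bash
python3 go.py
```

```text
t 6.7 p [502.7  44.6 170.1] ydir 81.8 q [-16.  20.   7. 118.  -4.  42.  76.] F [ 4.5  3.5 -1.2] Tq [ 0.72 -0.87 -0.43] w 0.0598 g 30.2
```

Request:
{"api": "drive_tool", "payload": {"steps": [{"translation":[0,0,0],"turn":0},{"translation":[0,0,0],"turn":0},{"translation":[0,0,0],"turn":0},{"translation":[0,0,-0.04],"turn":0},{"translation":[0,0,-0.08],"turn":0},{"translation":[0,0,-0.1],"turn":0},{"translation":[0,0,-0.1],"turn":0}], "fingers": 1}}

```text
t: 7.4
ee_pos: [0.5028, 0.0439, 0.273]
tool_rot: [[-0.99, 0.139, 0.005], [0.139, 0.99, 0.001], [-0.005, 0.002, -1.0]]
wrist_force: [1.0, -0.3, -0.2]
gripper_width: 0.087
grip_force: 0.0
```

```bash
python3 go.py .667 .255 .25 -7.6
```

```text
t 7.4 p [502.8  43.9 273. ] ydir 82.0 q [-17.  12.   8. 113.  -2.  55.  74.] F [ 1.  -0.3 -0.2] Tq [-0.03 -0.06 -0.02] w 0.0870 g 0.0
shift [-0.1331  0.2318  0.024 ] turn 1.564 or -1.578
```

Request:
{"api": "drive_tool", "payload": {"steps": [{"translation":[-0.133,0.232,0.024],"turn":1.565},{"translation":[-0.133,0.232,0.024],"turn":1.565},{"translation":[-0.133,0.232,0.024],"turn":1.565},{"translation":[-0.133,0.232,0.024],"turn":1.565},{"translation":[-0.133,0.232,0.024],"turn":1.565},{"translation":[-0.133,0.232,0.024],"turn":1.565},{"translation":[-0.133,0.232,0.024],"turn":1.565},{"translation":[-0.133,0.232,0.024],"turn":1.565},{"translation":[-0.133,0.232,0.024],"turn":1.565},{"translation":[-0.133,0.232,0.024],"turn":1.565}]}}

```text
t: 8.4
ee_pos: [0.6646, 0.2549, 0.2438]
tool_rot: [[0.075, 0.997, -0.003], [0.997, -0.075, -0.002], [-0.003, -0.003, -1.0]]
wrist_force: [-1.0, -0.8, 0.4]
gripper_width: 0.0869
grip_force: 0.0
```

Request:
{"api": "drive_tool", "payload": {"steps": [{"translation":[0,0,0],"turn":0.0},{"translation":[0,0,0],"turn":0.0},{"translation":[0,0,0],"turn":0.0},{"translation":[0,0,0],"turn":0.0}]}}

```text
t: 8.8
ee_pos: [0.6654, 0.2553, 0.2458]
tool_rot: [[0.067, 0.998, -0.001], [0.998, -0.067, 0.0], [0.0, -0.001, -1.0]]
wrist_force: [-0.4, 0.9, 0.4]
gripper_width: 0.0872
grip_force: 0.0
```

```bash
python3 go.py .667 .255 .127 -7.6; python3 - <<'E'
from h import *
D=[cam("side"),cam("top")]; o=r.get_obs()
ims=[]
for d,c in zip(D,[(195,275),(262,205)]):
    im=d["pixels"][:,:,::-1].copy(); R=np.array(o["tool_rot"])
    pts=[np.array(o["ee_pos"])+R@np.array(v) for v in ([0,.0436,.07],[0,-.0436,.07])]+[np.array(v) for v in ([.667,.255,.086],[.659,.2005,.086],[.651,.146,.086],[.5022,.0445,.1285])]
    u=proj(d,pts); s=6
    cr=cv2.resize(im[c[1]-50:c[1]+50,c[0]-33:c[0]+33],None,fx=s,fy=s,interpolation=cv2.INTER_CUBIC)
    for q in u: cv2.drawMarker(cr,tuple(np.round((q-[c[0]-33,c[1]-50]+.5)*s).astype(int)),(255,0,255),0,14,1)
    ims.append(cr)
cv2.imwrite("pics/z3.png",np.hstack(ims))
E
```

```text
t 8.8 p [665.4 255.3 245.8] ydir -3.8 q [-39.  34.  23.  86. -14.  63. -17.] F [-0.4  0.9  0.4] Tq [-0.11  0.03  0.02] w 0.0872 g 0.0
shift [-0.0002  0.0017  0.1188] turn 0.066 or -3.076
```

View pics/z3.png

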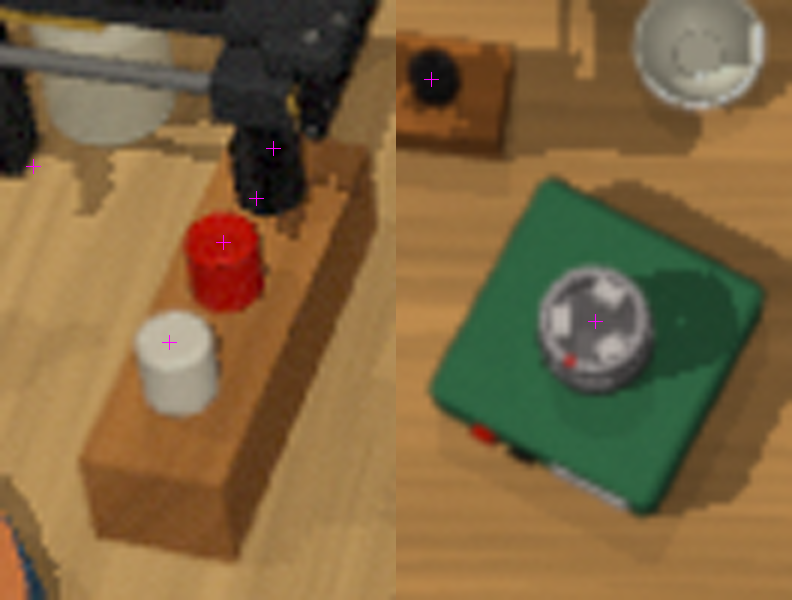

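The crop shows the jaws wide open: three jaws retracted round (595,320), with the red mark turned to (570,360). The white bob's cap is at side crop (177,333), within 2–3 mm of the estimate. It is the only white-headed bob and sits beside the red one at (222,235). I'll descend on it.

Request:
{"api": "drive_tool", "payload": {"steps": [{"translation":[0,0.001,0.04],"turn":0.066},{"translation":[0,0.001,0.08],"turn":0.066},{"translation":[0,0.001,0.105],"turn":0.066},{"translation":[0,0.001,0.119],"turn":0.066},{"translation":[0,0.001,0.119],"turn":0.066},{"translation":[0,0.001,0.119],"turn":0.066}]}}

```text
t: 9.5
ee_pos: [0.6674, 0.2554, 0.1283]
tool_rot: [[0.134, 0.991, 0.002], [0.991, -0.134, 0.001], [0.001, 0.002, -1.0]]
wrist_force: [0.2, 0.5, 0.7]
gripper_width: 0.0868
grip_force: 0.0
```

Request:
{"api": "drive_tool", "payload": {"steps": [{"translation":[0,0,0],"turn":0.0},{"translation":[0,0,0],"turn":0.0},{"translation":[0,0,0],"turn":0.0},{"translation":[0,0,0],"turn":0.0},{"translation":[0,0,0],"turn":0.0},{"translation":[0,0,0],"turn":0.0},{"translation":[0,0,0],"turn":0.0}], "fingers": -1}}

```text
t: 10.2
ee_pos: [0.6665, 0.2554, 0.127]
tool_rot: [[0.134, 0.991, -0.0], [0.991, -0.134, 0.0], [-0.0, -0.0, -1.0]]
wrist_force: [-0.3, 0.3, 0.5]
gripper_width: 0.0393
grip_force: 0.0
```

```bash
python3 go.py .502 .0445 .28 -7.6
```

```text
t 10.2 p [666.5 255.4 127. ] ydir -7.7 q [-38.  41.  22.  91. -18.  52. -18.] F [-0.3  0.3  0.5] Tq [-0.12  0.04 -0.05] w 0.0393 g 0.0
shift [-0.231  -0.1348 -0.1529] turn -0.001 or 3.14
```

Fingers are still closing. I'll wait, then lift.

Request:
{"api": "drive_tool", "payload": {"steps": [{"translation":[0,0,0],"turn":0.0},{"translation":[0,0,0],"turn":0.0},{"translation":[0,0,0],"turn":0.0},{"translation":[0,0,0],"turn":0.0}]}}

```text
t: 10.6
ee_pos: [0.6665, 0.2554, 0.127]
tool_rot: [[0.134, 0.991, -0.0], [0.991, -0.134, 0.0], [0.0, -0.0, -1.0]]
wrist_force: [-0.2, 0.2, 0.4]
gripper_width: 0.029
grip_force: 30.0
```

Request:
{"api": "drive_tool", "payload": {"steps": [{"translation":[0,0,-0.02],"turn":0.0},{"translation":[0,0,-0.05],"turn":0.0},{"translation":[0,0,-0.09],"turn":0.0},{"translation":[0,0,-0.13],"turn":0.0},{"translation":[0,0,-0.153],"turn":0.0},{"translation":[0,0,-0.153],"turn":0.0}]}}

```text
t: 11.2
ee_pos: [0.6683, 0.2555, 0.2848]
tool_rot: [[0.134, 0.991, 0.008], [0.991, -0.134, 0.003], [0.004, 0.007, -1.0]]
wrist_force: [-0.6, -0.4, -0.8]
gripper_width: 0.029
grip_force: 30.0
```

Request:
{"api": "drive_tool", "payload": {"steps": [{"translation":[-0.231,-0.135,0],"turn":0.0},{"translation":[-0.231,-0.135,0],"turn":0.0},{"translation":[-0.231,-0.135,0],"turn":0.0},{"translation":[-0.231,-0.135,0],"turn":0.0},{"translation":[-0.231,-0.135,0],"turn":0.0},{"translation":[-0.231,-0.135,0],"turn":0.0},{"translation":[-0.231,-0.135,0],"turn":0.0},{"translation":[-0.231,-0.135,0],"turn":0.0},{"translation":[-0.231,-0.135,0],"turn":0.0},{"translation":[-0.231,-0.135,0],"turn":0.0}]}}

```text
t: 12.2
ee_pos: [0.5026, 0.0459, 0.2797]
tool_rot: [[0.131, 0.991, -0.0], [0.991, -0.131, -0.0], [-0.0, -0.0, -1.0]]
wrist_force: [-0.0, -0.7, -0.3]
gripper_width: 0.0291
grip_force: 30.0
```

```bash
python3 go.py .502 .0445 .28 -7.6; python3 - <<'E'
from h import *
D=[cam("side"),cam("top")]; o=r.get_obs()
ims=[]
for d,c in zip(D,[(273,190),(262,205)]):
    im=d["pixels"][:,:,::-1].copy(); R=np.array(o["tool_rot"])
    pts=[np.array(o["ee_pos"])+R@np.array(v) for v in ([0,0,.051-.010+.030],[0,0,.051+.068],[0,0,.051+.020])]+[np.array([.5022,.0445,.1285])]
    u=proj(d,pts); s=6
    cr=cv2.resize(im[c[1]-50:c[1]+50,c[0]-33:c[0]+33],None,fx=s,fy=s,interpolation=cv2.INTER_CUBIC)
    for q in u: cv2.drawMarker(cr,tuple(np.round((q-[c[0]-33,c[1]-50]+.5)*s).astype(int)),(255,0,255),0,14,1)
    ims.append(cr)
cv2.imwrite("pics/z4.png",np.hstack(ims))
E
```

```text
t 12.2 p [502.6  45.9 279.7] ydir -7.5 q [-35.  12.  29. 113.  -7.  57. -10.] F [-0.  -0.7 -0.3] Tq [-0.09  0.06  0.01] w 0.0291 g 30.0
shift [-0.0015 -0.0004 -0.0003] turn 0.001 or -3.141
```

View pics/z4.png

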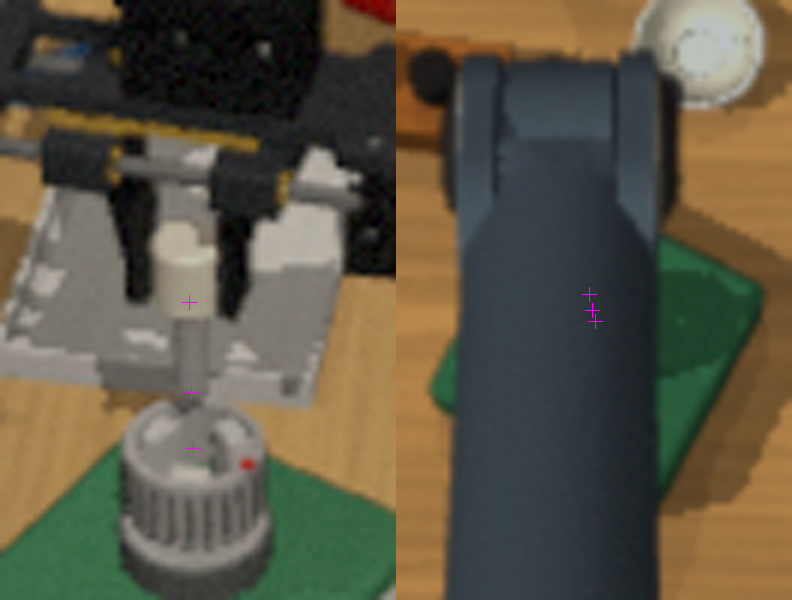

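The shank hangs upright, its foot at about (190,402), directly over the open bore at (194,445). I'll insert it.

Request:
{"api": "drive_tool", "payload": {"steps": [{"translation":[-0.0015,-0.0004,0.02],"turn":0.0},{"translation":[-0.0015,-0.0004,0.03],"turn":0.0},{"translation":[-0.0015,-0.0004,0.04],"turn":0.0},{"translation":[-0.0015,-0.0004,0.05],"turn":0.0},{"translation":[-0.0015,-0.0004,0.06],"turn":0.0},{"translation":[-0.0015,-0.0004,0.066],"turn":0.0},{"translation":[-0.0015,-0.0004,0.07],"turn":0.0},{"translation":[-0.0015,-0.0004,0.07],"turn":0.0}]}}

```text
t: 13.1
ee_pos: [0.5011, 0.043, 0.2096]
tool_rot: [[0.134, 0.991, -0.001], [0.991, -0.134, -0.0], [-0.0, -0.001, -1.0]]
wrist_force: [-0.0, 1.2, -0.3]
gripper_width: 0.0292
grip_force: 30.0
```

```bash
python3 go.py .502 .0445 .205 -7.6
```

```text
t 13.1 p [501.1  43.  209.6] ydir -7.7 q [-33.  17.  28. 117. -11.  48.  -6.] F [-0.   1.2 -0.3] Tq [-0.13  0.09 -0.  ] w 0.0292 g 30.0
shift [0.0016 0.0007 0.0046] turn -0.001 or 3.14
```

Request:
{"api": "drive_tool", "payload": {"steps": [{"translation":[0.0015,0.0007,0.002],"turn":0.0},{"translation":[0.0015,0.0007,0.003],"turn":0.0},{"translation":[0.0015,0.0007,0.004],"turn":0.0},{"translation":[0.0015,0.0007,0.005],"turn":0.0}]}}

```text
t: 13.5
ee_pos: [0.5023, 0.0445, 0.2052]
tool_rot: [[0.134, 0.991, 0.0], [0.991, -0.134, 0.0], [0.0, 0.0, -1.0]]
wrist_force: [0.1, -0.5, -0.3]
gripper_width: 0.0291
grip_force: 30.0
```

Request:
{"api": "drive_tool", "payload": {"steps": [{"translation":[0,0,0.001],"turn":0.0},{"translation":[0,0,0.001],"turn":0.0}]}}

```text
t: 13.7
ee_pos: [0.5021, 0.0444, 0.204]
tool_rot: [[0.134, 0.991, -0.0], [0.991, -0.134, 0.0], [0.0, -0.0, -1.0]]
wrist_force: [0.8, 0.2, -1.2]
gripper_width: 0.0294
grip_force: 30.0
```

Request:
{"api": "drive_tool", "payload": {"steps": [{"translation":[0,0,0],"turn":0.0},{"translation":[0,0,0],"turn":0.0},{"translation":[0,0,0],"turn":0.0},{"translation":[0,0,0],"turn":0.0},{"translation":[0,0,0],"turn":0.0},{"translation":[0,0,0],"turn":0.0},{"translation":[0,0,0],"turn":0.0},{"translation":[0,0,0],"turn":0.0}], "fingers": 1}}

```text
t: 14.5
ee_pos: [0.5022, 0.0444, 0.2041]
tool_rot: [[0.134, 0.991, -0.0], [0.991, -0.134, 0.0], [0.0, -0.0, -1.0]]
wrist_force: [-0.7, 0.4, -0.5]
gripper_width: 0.083
grip_force: 0.0
```

Request:
{"api": "drive_tool", "payload": {"steps": [{"translation":[0,0,0.015],"turn":0.0},{"translation":[0,0,0.03],"turn":0.0},{"translation":[0,0,0.034],"turn":0.0},{"translation":[0,0,0.034],"turn":0.0}]}}

```text
t: 14.9
ee_pos: [0.5019, 0.0443, 0.1697]
tool_rot: [[0.134, 0.991, -0.001], [0.991, -0.134, -0.0], [-0.001, -0.001, -1.0]]
wrist_force: [0.5, 0.3, 0.6]
gripper_width: 0.0869
grip_force: 0.0
```

Request:
{"api": "drive_tool", "payload": {"steps": [{"translation":[0,0,0],"turn":0.0},{"translation":[0,0,0],"turn":0.0},{"translation":[0,0,0],"turn":0.0},{"translation":[0,0,0],"turn":0.0},{"translation":[0,0,0],"turn":0.0},{"translation":[0,0,0],"turn":0.0},{"translation":[0,0,0],"turn":0.0}], "fingers": -1}}

```text
t: 15.6
ee_pos: [0.5019, 0.0445, 0.1703]
tool_rot: [[0.134, 0.991, -0.001], [0.991, -0.134, 0.001], [0.0, -0.001, -1.0]]
wrist_force: [-1.8, 0.2, 5.2]
gripper_width: 0.0594
grip_force: 30.0
```

```bash
python3 go.py .502 .0445 .17 -7.6
```

```text
t 15.6 p [501.9  44.5 170.3] ydir -7.7 q [-31.  21.  27. 119. -14.  43.  -4.] F [-1.8  0.2  5.2] Tq [ 0.    0.75 -0.02] w 0.0594 g 30.0
shift [-0.      0.0001  0.0003] turn -0.001 or 3.14
```

Now tighten clockwise by 1.15 rad, then further in small steps while watching the torque.

Request:
{"api": "drive_tool", "payload": {"steps": [{"translation":[0,0,0],"turn":0.12},{"translation":[0,0,0],"turn":0.24},{"translation":[0,0,0],"turn":0.36},{"translation":[0,0,0],"turn":0.48},{"translation":[0,0,0],"turn":0.6},{"translation":[0,0,0],"turn":0.72},{"translation":[0,0,0],"turn":0.84},{"translation":[0,0,0],"turn":0.96},{"translation":[0,0,0],"turn":1.08},{"translation":[0,0,0],"turn":1.1}]}}

```text
t: 16.6
ee_pos: [0.5017, 0.0447, 0.1703]
tool_rot: [[0.944, 0.33, -0.002], [0.33, -0.944, 0.0], [-0.001, -0.001, -1.0]]
wrist_force: [-3.4, 0.4, 6.8]
gripper_width: 0.0595
grip_force: 30.0
```

```bash
python3 go.py
```

```text
t 16.6 p [501.7  44.7 170.3] ydir -70.7 q [-44.  24.  43. 120. -23.  45. -57.] F [-3.4  0.4  6.8] Tq [0.15 0.98 0.3 ] w 0.0595 g 30.0
```

Request:
{"api": "drive_tool", "payload": {"steps": [{"translation":[0,0,0],"turn":0.07},{"translation":[0,0,0],"turn":0.12},{"translation":[0,0,0],"turn":0.12}]}}

```text
t: 16.9
ee_pos: [0.5017, 0.0447, 0.1703]
tool_rot: [[0.977, 0.215, -0.002], [0.215, -0.977, 0.001], [-0.001, -0.001, -1.0]]
wrist_force: [-3.5, 1.6, 7.2]
gripper_width: 0.0596
grip_force: 30.0
```

```bash
python3 go.py
```

```text
t 16.9 p [501.7  44.7 170.3] ydir -77.6 q [-45.  25.  45. 120. -25.  45. -63.] F [-3.5  1.6  7.2] Tq [ 0.17  0.98 -0.22] w 0.0596 g 30.0
```

Request:
{"api": "drive_tool", "payload": {"steps": [{"translation":[0,0,0],"turn":0.07},{"translation":[0,0,0],"turn":0.12},{"translation":[0,0,0],"turn":0.12}]}}

```text
t: 17.2
ee_pos: [0.5017, 0.0448, 0.1703]
tool_rot: [[0.995, 0.098, -0.002], [0.098, -0.995, 0.0], [-0.002, -0.001, -1.0]]
wrist_force: [-3.3, 0.0, 8.1]
gripper_width: 0.0596
grip_force: 30.0
```

```bash
python3 go.py
```

```text
t 17.2 p [501.7  44.8 170.3] ydir -84.4 q [-46.  25.  47. 120. -26.  45. -68.] F [-3.3  0.   8.1] Tq [0.17 1.   0.28] w 0.0596 g 30.0
```

Request:
{"api": "drive_tool", "payload": {"steps": [{"translation":[0,0,0],"turn":0.07},{"translation":[0,0,0],"turn":0.12},{"translation":[0,0,0],"turn":0.12}]}}

```text
t: 17.5
ee_pos: [0.5024, 0.0448, 0.1703]
tool_rot: [[1.0, -0.02, 0.0], [-0.02, -1.0, -0.0], [0.0, 0.0, -1.0]]
wrist_force: [-1.8, 0.9, 5.4]
gripper_width: 0.0597
grip_force: 29.7
```

```bash
python3 go.py; cat > look.py <<'E'
import sys; from h import *
def look(name,cs,pts=(),s=6):
    ims=[]
    for c,cen in cs:
        d=cam(c); cen=(proj(d,[cen])[0]).astype(int) 
        y0,x0=max(0,cen[1]-50),max(0,cen[0]-33)
        cr=cv2.resize(d["pixels"][y0:y0+100,x0:x0+66,::-1],(396,600),interpolation=cv2.INTER_CUBIC)
        for q in (proj(d,pts) if len(pts) else []): cv2.drawMarker(cr,tuple(np.round((q-[x0,y0]+.5)*s).astype(int)),(255,0,255),0,14,1)
        ims.append(cr)
    cv2.imwrite(f"pics/{name}.png",np.hstack(ims))
E

```

```text
t 17.5 p [502.4  44.8 170.3] ydir -91.2 q [-47.  26.  48. 120. -27.  46. -74.] F [-1.8  0.9  5.4] Tq [0.22 0.52 0.57] w 0.0597 g 29.7
```

Request:
{"api": "drive_tool", "payload": {"steps": [{"translation":[0,0,0],"turn":0.05},{"translation":[0,0,0],"turn":0.08},{"translation":[0,0,0],"turn":0.08}]}}

```text
t: 17.8
ee_pos: [0.5034, 0.0447, 0.1704]
tool_rot: [[0.995, -0.101, 0.003], [-0.101, -0.995, -0.001], [0.003, 0.0, -1.0]]
wrist_force: [3.5, -0.3, 0.4]
gripper_width: 0.0595
grip_force: 30.1
```

```bash
python3 go.py
```

```text
t 17.8 p [503.4  44.7 170.4] ydir -95.8 q [-48.  26.  50. 120. -28.  46. -77.] F [ 3.5 -0.3  0.4] Tq [ 0.17 -0.48  0.96] w 0.0595 g 30.1
```

Request:
{"api": "drive_tool", "payload": {"steps": [{"translation":[0,0,0],"turn":0},{"translation":[0,0,0],"turn":0},{"translation":[0,0,0],"turn":0},{"translation":[0,0,0],"turn":0},{"translation":[0,0,0],"turn":0},{"translation":[0,0,-0.04],"turn":0},{"translation":[0,0,-0.08],"turn":0},{"translation":[0,0,-0.12],"turn":0},{"translation":[0,0,-0.12],"turn":0}], "fingers": 1}}

```text
t: 18.7
ee_pos: [0.5049, 0.0438, 0.2946]
tool_rot: [[0.995, -0.104, 0.009], [-0.104, -0.995, 0.003], [0.009, -0.004, -1.0]]
wrist_force: [-0.0, -0.3, 0.0]
gripper_width: 0.0872
grip_force: 0.0
```

```bash
python3 go.py .527 .292 .25 12 .427 .395 .25 -7.5
```

```text
t 18.7 p [504.9  43.8 294.6] ydir -95.9 q [-58.  16.  59. 113. -16.  59. -88.] F [-0.  -0.3  0. ] Tq [-0.    0.19  0.01] w 0.0872 g 0.0
shift [-0.0041 -0.2489  0.0457] turn 1.258 or -1.884
shift [-0.1143 -0.341   0.0451] turn -1.544 or 1.598
```

```bash
python3 - <<'E'
from f2 import *; from look import look
look("z5",[("side",[.502,.045,.13]),("top",[.48,.34,0])],[[.502,.0445,.163],[.527,.292,.016],[.427,.395,.016]])
ds=[cam("side"),cam("top")]
for a in(("red",[.427,.395,.002,-.13]),("yellow",[.527,.292,.002,.2])):
    try: meas(ds,a[0],enam,a[1])
    except Exception as e: print(a[0],e)
E
```

```text
red
  ([427.4, 394.4, -8.1], np.float64(0.09), 460)
  ([427.7, 396.5, -8.4], np.float64(0.129), 182)
  ([426.9, 395.8, 4.9, -8.4], np.float64(0.227))
yellow
  ([526.9, 290.7, 12.5], np.float64(0.145), 347)
  ([527.8, 292.5, 11.9], np.float64(0.13), 177)
  ([526.9, 292.4, 5.5, 13.0], np.float64(0.28))
```

View pics/z5.png

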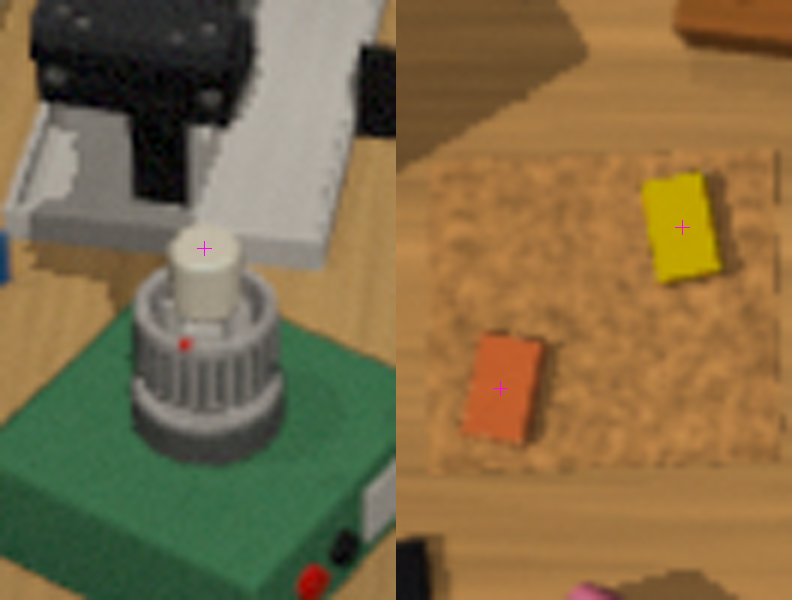

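The bob stands upright in the chuck, its head top at (205,245), which matches the predicted seated height. Both tiles lie where measured: yellow at (682,228), red at (502,388). Next the yellow tile.

```bash
python3 go.py .527 .292 .25 -77.7
```

```text
t 18.9 p [501.3  44.6 288.9] ydir -95.9 q [-58.  16.  59. 113. -16.  59. -88.] F [ 0.5 -0.4  0.1] Tq [-0.09  0.18 -0.02] w 0.0870 g 0.0
shift [ 2.000e-04 -2.487e-01  3.890e-02] turn -0.318 or 2.824
```

Request:
{"api": "drive_tool", "payload": {"steps": [{"translation":[-0.004,-0.249,0],"turn":-0.31},{"translation":[-0.004,-0.249,0],"turn":-0.31},{"translation":[-0.004,-0.249,0],"turn":-0.31},{"translation":[-0.004,-0.249,0],"turn":-0.31},{"translation":[-0.004,-0.249,0.04],"turn":-0.31},{"translation":[-0.004,-0.249,0.08],"turn":-0.31},{"translation":[-0.004,-0.249,0.12],"turn":-0.31},{"translation":[-0.004,-0.249,0.15],"turn":-0.31},{"translation":[-0.004,-0.249,0.15],"turn":-0.31}]}}

```text
t: 19.8
ee_pos: [0.5203, 0.2909, 0.1342]
tool_rot: [[0.979, 0.205, -0.01], [0.205, -0.979, -0.007], [-0.011, 0.005, -1.0]]
wrist_force: [-0.4, 0.3, 0.2]
gripper_width: 0.0876
grip_force: 0.0
```

```bash
python3 go.py .527 .292 .074 -77.7
```

```text
t 19.8 p [520.3 290.9 134.2] ydir -78.2 q [-62.  36.  41. 108. -31.  48. -84.] F [-0.4  0.3  0.2] Tq [-0.02  0.21 -0.06] w 0.0876 g 0.0
shift [ 0.0075 -0.      0.0601] turn -0.008 or 3.133
```

Request:
{"api": "drive_tool", "payload": {"steps": [{"translation":[0.004,0,0.03],"turn":0},{"translation":[0.004,0,0.05],"turn":0},{"translation":[0.004,0,0.058],"turn":0},{"translation":[0.004,0,0.062],"turn":0},{"translation":[0.004,0,0.062],"turn":0},{"translation":[0.004,0,0.062],"turn":0}]}}

```text
t: 20.4
ee_pos: [0.5284, 0.2936, 0.0793]
tool_rot: [[0.979, 0.205, 0.002], [0.205, -0.979, 0.001], [0.002, -0.001, -1.0]]
wrist_force: [-0.1, 0.8, -0.7]
gripper_width: 0.087
grip_force: 0.0
```

```bash
python3 go.py .527 .292 .074 -77.7
```

```text
t 20.4 p [528.4 293.6  79.3] ydir -78.2 q [-59.  40.  37. 109. -35.  43. -80.] F [-0.1  0.8 -0.7] Tq [-0.06  0.15  0.03] w 0.0870 g 0.0
shift [-0.0017  0.0013  0.0053] turn -0.008 or 3.134
```

Close. Then lower the last 5 mm, close and lift.

Request:
{"api": "drive_tool", "payload": {"steps": [{"translation":[-0.001,0.001,0.005],"turn":-0.008},{"translation":[-0.001,0.001,0.005],"turn":-0.008},{"translation":[-0.001,0.001,0.005],"turn":-0.008}]}}

```text
t: 20.7
ee_pos: [0.5269, 0.2922, 0.0732]
tool_rot: [[0.977, 0.213, 0.0], [0.213, -0.977, 0.0], [0.0, -0.0, -1.0]]
wrist_force: [-0.1, 0.7, 0.0]
gripper_width: 0.0871
grip_force: 0.0
```

Request:
{"api": "drive_tool", "payload": {"steps": [{"translation":[0,0,0],"turn":0.0},{"translation":[0,0,0],"turn":0.0},{"translation":[0,0,0],"turn":0.0},{"translation":[0,0,0],"turn":0.0},{"translation":[0,0,0],"turn":0.0},{"translation":[0,0,0],"turn":0.0},{"translation":[0,0,0],"turn":0.0},{"translation":[0,0,0],"turn":0.0},{"translation":[0,0,0],"turn":0.0},{"translation":[0,0,0],"turn":0.0}], "fingers": -1}}

```text
t: 21.7
ee_pos: [0.527, 0.2922, 0.0731]
tool_rot: [[0.977, 0.213, 0.0], [0.213, -0.977, 0.0], [0.0, -0.0, -1.0]]
wrist_force: [0.3, 0.0, 0.2]
gripper_width: 0.0397
grip_force: 30.0
```

Request:
{"api": "drive_tool", "payload": {"steps": [{"translation":[0,0,-0.03],"turn":0.0},{"translation":[0,0,-0.08],"turn":0.0},{"translation":[0,0,-0.13],"turn":0.0},{"translation":[0,0,-0.18],"turn":0.0},{"translation":[0,0,-0.22],"turn":0.0},{"translation":[0,0,-0.22],"turn":0.0},{"translation":[0,0,-0.22],"turn":0.0}]}}

```text
t: 22.4
ee_pos: [0.5268, 0.2921, 0.2934]
tool_rot: [[0.977, 0.213, 0.0], [0.213, -0.977, 0.001], [0.0, -0.001, -1.0]]
wrist_force: [-0.1, 0.7, -1.7]
gripper_width: 0.0396
grip_force: 30.0
```

```bash
python3 go.py .547 -.2 .29 87.9; python3 - <<'E'
from f2 import *
ds=[cam("side"),cam("top")]
meas(ds,"tray",tray,[.547,-.249,0,-.04],rad=30)
E
```

```text
t 22.4 p [526.8 292.1 293.4] ydir -77.7 q [-68.  25.  49. 100. -21.  64. -91.] F [-0.1  0.7 -1.7] Tq [-0.03  0.16  0.  ] w 0.0396 g 30.0
shift [-0.0852  0.4851  0.0028] turn 0.252 or -2.89
tray
  ([542.3, -253.9, -2.7], np.float64(0.351), 2432)
  ([548.6, -248.9, -2.0], np.float64(0.057), 2725)
  ([546.8, -248.5, 2.9, -2.2], np.float64(0.414))
```

Request:
{"api": "drive_tool", "payload": {"steps": [{"translation":[-0.083,0.485,0],"turn":0.25},{"translation":[-0.083,0.485,0],"turn":0.25},{"translation":[-0.083,0.485,0],"turn":0.25},{"translation":[-0.083,0.485,0],"turn":0.25},{"translation":[-0.083,0.485,0],"turn":0.25},{"translation":[-0.083,0.485,0],"turn":0.25},{"translation":[-0.083,0.485,0],"turn":0.25},{"translation":[-0.083,0.485,0],"turn":0.25},{"translation":[-0.083,0.485,0],"turn":0.25},{"translation":[-0.083,0.485,0],"turn":0.25}]}}

```text
t: 23.5
ee_pos: [0.548, -0.2018, 0.2912]
tool_rot: [[0.999, -0.037, -0.004], [-0.037, -0.999, 0.0], [-0.004, 0.0, -1.0]]
wrist_force: [0.2, -0.3, -1.6]
gripper_width: 0.04
grip_force: 30.0
```

Request:
{"api": "drive_tool", "payload": {"steps": [{"translation":[0,0,0],"turn":0.0},{"translation":[0,0,0],"turn":0.0},{"translation":[0,0,0],"turn":0.0},{"translation":[0,0,0],"turn":0.0}]}}

```text
t: 23.9
ee_pos: [0.5496, -0.1973, 0.2922]
tool_rot: [[0.999, -0.032, -0.002], [-0.032, -0.999, 0.001], [-0.002, -0.001, -1.0]]
wrist_force: [0.9, -0.2, -1.8]
gripper_width: 0.0396
grip_force: 30.0
```

```bash
python3 go.py .549 -.2 .077 87.9
```

```text
t 23.9 p [ 549.6 -197.3  292.2] ydir -91.8 q [-24.  25.  55. 103. -23.  64. -54.] F [ 0.9 -0.2 -1.8] Tq [-0.07  0.18 -0.  ] w 0.0396 g 30.0
shift [-1.000e-04  2.900e-03  2.152e-01] turn 0.004 or -3.137
```

Request:
{"api": "drive_tool", "payload": {"steps": [{"translation":[0,0.003,0.05],"turn":0.0},{"translation":[0,0.003,0.1],"turn":0.0},{"translation":[0,0.003,0.14],"turn":0.0},{"translation":[0,0.003,0.17],"turn":0.0},{"translation":[0,0.003,0.19],"turn":0.0},{"translation":[0,0.003,0.205],"turn":0.0},{"translation":[0,0.003,0.21],"turn":0.0},{"translation":[0,0.003,0.214],"turn":0.0},{"translation":[0,0.003,0.215],"turn":0.0},{"translation":[0,0.003,0.215],"turn":0.0}]}}

```text
t: 24.9
ee_pos: [0.5497, -0.2025, 0.0788]
tool_rot: [[0.999, -0.035, 0.001], [-0.035, -0.999, -0.0], [0.001, 0.0, -1.0]]
wrist_force: [0.6, 0.2, -2.6]
gripper_width: 0.04
grip_force: 30.0
```

Request:
{"api": "drive_tool", "payload": {"steps": [{"translation":[0,0,0],"turn":0.0},{"translation":[0,0,0],"turn":0.0}]}}

```text
t: 25.1
ee_pos: [0.5494, -0.2025, 0.0786]
tool_rot: [[0.999, -0.035, 0.001], [-0.035, -0.999, -0.0], [0.001, 0.0, -1.0]]
wrist_force: [-0.2, 0.4, -1.2]
gripper_width: 0.04
grip_force: 30.0
```

```bash
python3 go.py .549 -.2 .077 87.9
```

```text
t 25.1 p [ 549.4 -202.5   78.6] ydir -92.0 q [-13.  40.  41. 112. -39.  43. -41.] F [-0.2  0.4 -1.2] Tq [-0.07  0.17  0.02] w 0.0400 g 30.0
shift [-0.0005 -0.0025  0.0016] turn 0.001 or -3.14
```

Request:
{"api": "drive_tool", "payload": {"steps": [{"translation":[0,0,0.002],"turn":0.0},{"translation":[0,0,0.002],"turn":0.0}]}}

```text
t: 25.3
ee_pos: [0.5491, -0.2023, 0.0759]
tool_rot: [[0.999, -0.035, -0.0], [-0.035, -0.999, 0.0], [-0.0, -0.0, -1.0]]
wrist_force: [0.2, 0.0, -2.3]
gripper_width: 0.0399
grip_force: 30.0
```

Request:
{"api": "drive_tool", "payload": {"steps": [{"translation":[0,0,0],"turn":0.0},{"translation":[0,0,0],"turn":0.0},{"translation":[0,0,0],"turn":0.0},{"translation":[0,0,0],"turn":0.0},{"translation":[0,0,-0.03],"turn":0.0},{"translation":[0,0,-0.08],"turn":0.0},{"translation":[0,0,-0.13],"turn":0.0},{"translation":[0,0,-0.17],"turn":0.0},{"translation":[0,0,-0.21],"turn":0.0},{"translation":[0,0,-0.21],"turn":0.0}], "fingers": 0.6}}

```text
t: 26.3
ee_pos: [0.5512, -0.2043, 0.2917]
tool_rot: [[0.999, -0.036, 0.01], [-0.036, -0.999, -0.002], [0.01, 0.002, -1.0]]
wrist_force: [-0.7, -1.2, 0.8]
gripper_width: 0.0695
grip_force: 0.0
```

```bash
python3 go.py .427 .395 .29 -98.2; python3 - <<'E'
from f2 import *
ds=[cam("side"),cam("top")]
for a in(("red",[.427,.395,.002,-.13]),("yellow",[.549,-.202,.004,-.03])):
    try: meas(ds,a[0],enam,a[1])
    except Exception as e: print(a[0],e)
E
```

```text
t 26.3 p [ 551.2 -204.3  291.7] ydir -92.0 q [-24.  26.  55. 103. -24.  63. -53.] F [-0.7 -1.2  0.8] Tq [-0.05  0.16  0.01] w 0.0695 g 0.0
shift [-0.1454 -0.5945 -0.0011] turn 0.108 or -3.034
red
  ([426.6, 394.1, -7.3], np.float64(0.095), 456)
  ([427.7, 396.5, -8.4], np.float64(0.129), 182)
  ([427.1, 395.4, 4.0, -7.5], np.float64(0.235))
yellow max() iterable argument is empty
```

Request:
{"api": "drive_tool", "payload": {"steps": [{"translation":[-0.145,-0.594,0],"turn":-3.03},{"translation":[-0.145,-0.594,0],"turn":-3.03},{"translation":[-0.145,-0.594,0],"turn":-3.03},{"translation":[-0.145,-0.594,0],"turn":-3.03},{"translation":[-0.145,-0.594,0],"turn":-3.03},{"translation":[-0.145,-0.594,0],"turn":-3.03},{"translation":[-0.145,-0.594,0],"turn":-3.03},{"translation":[-0.145,-0.594,0],"turn":-3.03},{"translation":[-0.145,-0.594,0],"turn":-3.03},{"translation":[-0.145,-0.594,0],"turn":-3.03}], "fingers": 1}}

```text
t: 27.4
ee_pos: [0.446, 0.2888, 0.2844]
tool_rot: [[0.099, 0.995, -0.003], [0.995, -0.099, -0.002], [-0.002, -0.003, -1.0]]
wrist_force: [1.3, -0.2, -0.4]
gripper_width: 0.0874
grip_force: 0.0
```

```bash
python3 go.py .427 .395 .25 81.8
```

```text
t 27.4 p [446.  288.8 284.4] ydir -5.7 q [-63.  15.  31. 109.  -9.  58. -34.] F [ 1.3 -0.2 -0.4] Tq [-0.08 -0.01 -0.  ] w 0.0874 g 0.0
shift [ 0.1039 -0.0293  0.0342] turn -1.527 or 1.615
```

Request:
{"api": "drive_tool", "payload": {"steps": [{"translation":[0.104,-0.0293,0.034],"turn":-1.527},{"translation":[0.104,-0.0293,0.034],"turn":-1.527},{"translation":[0.104,-0.0293,0.034],"turn":-1.527},{"translation":[0.104,-0.0293,0.034],"turn":-1.527},{"translation":[0.104,-0.0293,0.034],"turn":-1.527},{"translation":[0.104,-0.0293,0.034],"turn":-1.527},{"translation":[0.104,-0.0293,0.034],"turn":-1.527},{"translation":[0.104,-0.0293,0.034],"turn":-1.527},{"translation":[0.104,-0.0293,0.034],"turn":-1.527},{"translation":[0.104,-0.0293,0.034],"turn":-1.527}]}}

```text
t: 28.4
ee_pos: [0.4286, 0.3931, 0.2498]
tool_rot: [[-0.986, 0.17, -0.003], [0.17, 0.986, -0.003], [0.003, -0.003, -1.0]]
wrist_force: [-0.1, 0.8, -0.1]
gripper_width: 0.087
grip_force: 0.0
```

Request:
{"api": "drive_tool", "payload": {"steps": [{"translation":[0,0,0],"turn":-0.1},{"translation":[0,0,0],"turn":-0.1},{"translation":[0,0,0],"turn":-0.1}]}}

```text
t: 28.7
ee_pos: [0.4291, 0.3933, 0.2507]
tool_rot: [[-0.997, 0.079, -0.002], [0.079, 0.997, -0.002], [0.002, -0.002, -1.0]]
wrist_force: [-0.4, -0.2, -0.2]
gripper_width: 0.0871
grip_force: 0.0
```

```bash
python3 go.py .427 .395 .0735 81.8
```

```text
t 28.7 p [429.1 393.3 250.7] ydir 85.5 q [-53.  21.   9. 104.  -4.  56.  42.] F [-0.4 -0.2 -0.2] Tq [ 0.03  0.04 -0.01] w 0.0871 g 0.0
shift [0.0019 0.0019 0.1772] turn 0.064 or -3.077
```

Request:
{"api": "drive_tool", "payload": {"steps": [{"translation":[0.001,0.001,0.05],"turn":0.064},{"translation":[0.001,0.001,0.1],"turn":0.064},{"translation":[0.001,0.001,0.14],"turn":0.064},{"translation":[0.001,0.001,0.16],"turn":0.064},{"translation":[0.001,0.001,0.17],"turn":0.064},{"translation":[0.001,0.001,0.173],"turn":0.064},{"translation":[0.001,0.001,0.173],"turn":0.064},{"translation":[0.001,0.001,0.173],"turn":0.064}]}}

```text
t: 29.5
ee_pos: [0.4294, 0.3955, 0.0805]
tool_rot: [[-0.99, 0.141, 0.002], [0.141, 0.99, 0.002], [-0.002, 0.002, -1.0]]
wrist_force: [0.0, 0.6, 0.4]
gripper_width: 0.0873
grip_force: 0.0
```

```bash
python3 go.py .427 .395 .0735 81.8
```

```text
t 29.5 p [429.4 395.5  80.5] ydir 81.9 q [-52.  33.   7. 111.  -7.  36.  41.] F [0.  0.6 0.4] Tq [0.01 0.02 0.02] w 0.0873 g 0.0
shift [ 0.0023 -0.0009  0.007 ] turn 0.002 or -3.14
```

Request:
{"api": "drive_tool", "payload": {"steps": [{"translation":[0.002,-0.001,0.004],"turn":0},{"translation":[0.002,-0.001,0.0065],"turn":0},{"translation":[0.002,-0.001,0.0065],"turn":0}]}}

```text
t: 29.8
ee_pos: [0.4264, 0.3941, 0.0726]
tool_rot: [[-0.99, 0.14, -0.0], [0.14, 0.99, 0.0], [0.0, 0.0, -1.0]]
wrist_force: [0.5, 0.1, 0.6]
gripper_width: 0.0869
grip_force: 0.0
```

Request:
{"api": "drive_tool", "payload": {"steps": [{"translation":[0,0,0],"turn":0.0},{"translation":[0,0,0],"turn":0.0},{"translation":[0,0,0],"turn":0.0},{"translation":[0,0,0],"turn":0.0},{"translation":[0,0,0],"turn":0.0},{"translation":[0,0,0],"turn":0.0},{"translation":[0,0,0],"turn":0.0},{"translation":[0,0,0],"turn":0.0},{"translation":[0,0,0],"turn":0.0},{"translation":[0,0,0],"turn":0.0}], "fingers": -1}}

```text
t: 30.8
ee_pos: [0.4266, 0.3941, 0.0726]
tool_rot: [[-0.99, 0.14, -0.0], [0.14, 0.99, 0.0], [0.0, 0.0, -1.0]]
wrist_force: [-0.0, -0.7, -0.1]
gripper_width: 0.0396
grip_force: 30.0
```

Request:
{"api": "drive_tool", "payload": {"steps": [{"translation":[0,0,-0.03],"turn":0.0},{"translation":[0,0,-0.08],"turn":0.0},{"translation":[0,0,-0.13],"turn":0.0},{"translation":[0,0,-0.18],"turn":0.0},{"translation":[0,0,-0.22],"turn":0.0},{"translation":[0,0,-0.22],"turn":0.0},{"translation":[0,0,-0.22],"turn":0.0}]}}

```text
t: 31.5
ee_pos: [0.4265, 0.394, 0.2932]
tool_rot: [[-0.99, 0.14, 0.001], [0.14, 0.99, 0.001], [-0.001, 0.001, -1.0]]
wrist_force: [-0.3, 0.2, -1.4]
gripper_width: 0.0397
grip_force: 30.0
```

```bash
python3 - <<'E'
from f2 import *
ds=[cam("side"),cam("top")]
for a in(("yellow",enam,[.549,-.202,.004,-.03],25),("tray",tray,[.547,-.249,0,-.04],30)):
    try: meas(ds,*a)
    except Exception as e: print(a[0],e)
E
python3 go.py .546 -.3 .29 87.9
```

```text
yellow max() iterable argument is empty
tray
  ([604.9, -250.0, 7.6], np.float64(0.799), 517)
  ([549.0, -248.2, -2.7], np.float64(0.107), 2581)
  ([550.5, -249.8, -6.7, -2.9], np.float64(0.908))
t 31.6 p [425.8 393.4 290.8] ydir 81.9 q [-55.  18.  10. 102.  -4.  61.  38.] F [-1.  -0.  -1.9] Tq [-0.01  0.01  0.01] w 0.0394 g 30.0
shift [-0.2163 -0.6697  0.0022] turn -0.104 or 3.038
```

Request:
{"api": "drive_tool", "payload": {"steps": [{"translation":[-0.216,-0.67,0],"turn":-0.104},{"translation":[-0.216,-0.67,0],"turn":-0.104},{"translation":[-0.216,-0.67,0],"turn":-0.104},{"translation":[-0.216,-0.67,0],"turn":-0.104},{"translation":[-0.216,-0.67,0],"turn":-0.104},{"translation":[-0.216,-0.67,0],"turn":-0.104},{"translation":[-0.216,-0.67,0],"turn":-0.104},{"translation":[-0.216,-0.67,0],"turn":-0.104},{"translation":[-0.216,-0.67,0],"turn":-0.104},{"translation":[-0.216,-0.67,0],"turn":-0.104}]}}

```text
t: 32.6
ee_pos: [0.5108, -0.1003, 0.2907]
tool_rot: [[-0.999, 0.037, -0.004], [0.037, 0.999, 0.0], [0.004, 0.0, -1.0]]
wrist_force: [1.3, 1.4, 0.8]
gripper_width: 0.0397
grip_force: 30.0
```

```bash
python3 go.py .546 -.3 .29 87.9;python3 - <<'E'
from look import *
def c(x,y,z): return [.547+x,-.249+y-.037*0,z]
def T(x,y,z): return place(np.array([[x,y,z]]),.5475,-.2495,0,-.037)[0]
look("z6",[("side",[.547,-.249,.0]),("top",[.547,-.249,0])],[T(x,y,.018) for x in(-.08,.08) for y in(-.115,.115)]+[T(.0,.048,.018)])
E
```

```text
t 32.6 p [ 510.8 -100.3  290.7] ydir 87.9 q [-16.  13.  26. 110.  -7.  59. 101.] F [1.3 1.4 0.8] Tq [-0.02 -0.05  0.05] w 0.0397 g 30.0
shift [-0.0425 -0.1983  0.0006] turn 0.0 or -3.142
```

View pics/z6.png

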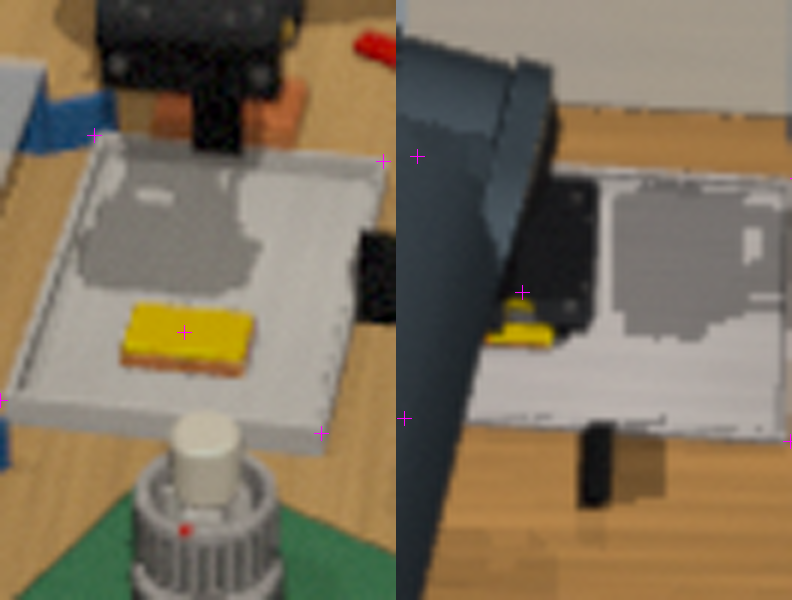

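The yellow tile lies flat in the tray at side crop (187,335). The tray corners match the model to within about 1–2 px. Now on to the second spot.

Request:
{"api": "drive_tool", "payload": {"steps": [{"translation":[-0.042,-0.198,0],"turn":0},{"translation":[-0.042,-0.198,0],"turn":0},{"translation":[-0.042,-0.198,0],"turn":0},{"translation":[-0.042,-0.198,0],"turn":0},{"translation":[-0.042,-0.198,0],"turn":0},{"translation":[-0.042,-0.198,0],"turn":0},{"translation":[-0.042,-0.198,0],"turn":0},{"translation":[-0.042,-0.198,0],"turn":0}]}}

```text
t: 33.5
ee_pos: [0.5467, -0.2956, 0.2918]
tool_rot: [[-0.999, 0.034, -0.001], [0.034, 0.999, 0.002], [0.001, 0.002, -1.0]]
wrist_force: [-0.4, 0.4, -1.5]
gripper_width: 0.0398
grip_force: 30.0
```

```bash
python3 go.py .546 -.3 .077 87.9
```

```text
t 33.5 p [ 546.7 -295.6  291.8] ydir 88.1 q [  3.  24.  30.  97. -13.  63. 124.] F [-0.4  0.4 -1.5] Tq [-0.    0.04 -0.  ] w 0.0398 g 30.0
shift [ 0.0003 -0.0048  0.2148] turn 0.003 or -3.139
```

Request:
{"api": "drive_tool", "payload": {"steps": [{"translation":[0,-0.003,0.05],"turn":0.0},{"translation":[0,-0.003,0.1],"turn":0.0},{"translation":[0,-0.003,0.14],"turn":0.0},{"translation":[0,-0.003,0.17],"turn":0.0},{"translation":[0,-0.003,0.19],"turn":0.0},{"translation":[0,-0.003,0.203],"turn":0.0},{"translation":[0,-0.003,0.208],"turn":0.0},{"translation":[0,-0.003,0.211],"turn":0.0},{"translation":[0,-0.003,0.211],"turn":0.0},{"translation":[0,-0.003,0.211],"turn":0.0}]}}

```text
t: 34.5
ee_pos: [0.5469, -0.3013, 0.0826]
tool_rot: [[-0.999, 0.037, 0.002], [0.037, 0.999, -0.001], [-0.002, -0.001, -1.0]]
wrist_force: [0.0, -0.5, -0.6]
gripper_width: 0.0395
grip_force: 30.0
```

```bash
python3 go.py .546 -.3 .077 87.9
```

```text
t 34.5 p [ 546.9 -301.3   82.6] ydir 87.9 q [  8.  38.  23. 106. -22.  41. 132.] F [ 0.  -0.5 -0.6] Tq [ 0.05 -0.01 -0.02] w 0.0395 g 30.0
shift [0.0009 0.0012 0.0056] turn -0.0 or 3.142
```

Request:
{"api": "drive_tool", "payload": {"steps": [{"translation":[0,0,0.004],"turn":0.0},{"translation":[0,0,0.007],"turn":0.0},{"translation":[0,0,0.007],"turn":0.0}]}}

```text
t: 34.8
ee_pos: [0.5465, -0.3011, 0.0746]
tool_rot: [[-0.999, 0.037, 0.001], [0.037, 0.999, -0.0], [-0.001, -0.0, -1.0]]
wrist_force: [0.3, -0.5, 0.4]
gripper_width: 0.0399
grip_force: 30.0
```

Request:
{"api": "drive_tool", "payload": {"steps": [{"translation":[0,0,0],"turn":0.0},{"translation":[0,0,0],"turn":0.0},{"translation":[0,0,0],"turn":0.0},{"translation":[0,0,0],"turn":0.0},{"translation":[0,0,-0.03],"turn":0.0},{"translation":[0,0,-0.08],"turn":0.0},{"translation":[0,0,-0.13],"turn":0.0},{"translation":[0,0,-0.17],"turn":0.0},{"translation":[0,0,-0.17],"turn":0.0}], "fingers": 0.6}}

```text
t: 35.7
ee_pos: [0.5486, -0.3031, 0.2512]
tool_rot: [[-0.999, 0.037, 0.011], [0.037, 0.999, -0.005], [-0.011, -0.004, -1.0]]
wrist_force: [-0.0, -1.1, 0.2]
gripper_width: 0.0697
grip_force: 0.0
```

```bash
python3 go.py .43 -.245 .24 87.9
```

```text
t 35.7 p [ 548.6 -303.1  251.2] ydir 87.9 q [  4.  26.  29.  99. -15.  58. 126.] F [-0.  -1.1  0.2] Tq [-0.04 -0.04  0.06] w 0.0697 g 0.0
shift [0.1208 0.0537 0.0095] turn -0.001 or 3.141
```

Request:
{"api": "drive_tool", "payload": {"steps": [{"translation":[0.108,0.054,0.01],"turn":0},{"translation":[0.108,0.054,0.01],"turn":0},{"translation":[0.108,0.054,0.01],"turn":0},{"translation":[0.108,0.054,0.01],"turn":0},{"translation":[0.108,0.054,0.01],"turn":0},{"translation":[0.108,0.054,0.01],"turn":0}], "fingers": 1}}

```text
t: 36.3
ee_pos: [0.4417, -0.2436, 0.2348]
tool_rot: [[-0.999, 0.037, 0.001], [0.037, 0.999, -0.001], [-0.001, -0.001, -1.0]]
wrist_force: [-0.2, -0.6, 0.2]
gripper_width: 0.0871
grip_force: 0.0
```

```bash
python3 go.py .4435 -.245 .09 87.9; python3 - <<'E'
from f2 import *
ds=[cam("side"),cam("top")]
def RK(x,y,w):
    T=lambda a,b,c: place(np.array([[a,b,c]]),x,y,0,w)[0]
    return [T(-.0775,.1195,.055),T(-.0775,-.1195,.055),T(.0775,.1195,.055),T(.0775,-.1195,.055),T(-.1125,.1365,.03),T(-.1125,-.1365,.03),T(-.0775,.1195,0),T(-.0775,-.1195,0)]
TR=[place(np.array([[a,b,.018]]),.5475,-.249,0,-.037)[0] for a in(-.08,.08) for b in(-.115,.115)]
ims=[]
for d,(x0,y0,w,h) in zip(ds,((165,130,160,90),(290,115,107,150))):
    s=400/w if w>150 else 400/w
    cr=cv2.resize(d["pixels"][y0:y0+h,x0:x0+w,::-1],None,fx=s,fy=s,interpolation=cv2.INTER_CUBIC)
    for q in proj(d,RK(.742,-.248,-.0155)+TR): cv2.drawMarker(cr,tuple(np.round((q-[x0,y0]+.5)*s).astype(int)),(255,0,255),0,10,1)
    c=np.zeros((600,400,3),np.uint8); c[:min(600,cr.shape[0])]=cr[:600,:400]; ims.append(c)
cv2.imwrite("pics/z7.png",np.hstack(ims))
E
```

```text
t 36.3 p [ 441.7 -243.6  234.8] ydir 87.9 q [ -1.  16.  31. 116. -10.  51. 123.] F [-0.2 -0.6  0.2] Tq [0.01 0.01 0.02] w 0.0871 g 0.0
shift [-0.0017 -0.0011  0.1448] turn 0.0 or -3.141
```

View pics/z7.png

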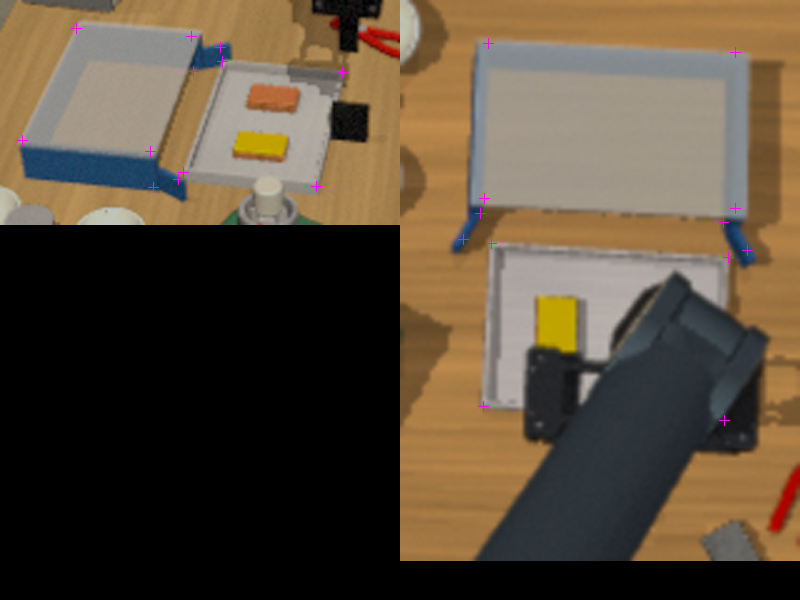

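Both tiles are flat in the tray: yellow at side (260,145), red at (273,97). The rack's front edge in the top view runs (472,207)–(745,218), so the rack sits at about x≈0.735 with yaw ≈ -1°. I'll grasp the handle.

Request:
{"api": "drive_tool", "payload": {"steps": [{"translation":[-0.001,-0.001,0.05],"turn":0},{"translation":[-0.001,-0.001,0.1],"turn":0},{"translation":[-0.001,-0.001,0.135],"turn":0},{"translation":[-0.001,-0.001,0.145],"turn":0},{"translation":[-0.001,-0.001,0.145],"turn":0},{"translation":[-0.001,-0.001,0.145],"turn":0}]}}

```text
t: 37.0
ee_pos: [0.4424, -0.245, 0.0907]
tool_rot: [[-0.999, 0.037, 0.002], [0.037, 0.999, -0.001], [-0.002, -0.001, -1.0]]
wrist_force: [-0.2, 0.0, 0.2]
gripper_width: 0.0874
grip_force: 0.0
```

Request:
{"api": "drive_tool", "payload": {"steps": [{"translation":[0,0,0],"turn":0.0},{"translation":[0,0,0],"turn":0.0},{"translation":[0,0,0],"turn":0.0},{"translation":[0,0,0],"turn":0.0},{"translation":[0,0,0],"turn":0.0},{"translation":[0,0,0],"turn":0.0},{"translation":[0,0,0],"turn":0.0},{"translation":[0,0,0],"turn":0.0},{"translation":[0,0,0],"turn":0.0},{"translation":[0,0,0],"turn":0.0}], "fingers": -1}}

```text
t: 38.0
ee_pos: [0.4413, -0.2442, 0.0895]
tool_rot: [[-0.999, 0.037, -0.0], [0.037, 0.999, -0.0], [0.0, -0.0, -1.0]]
wrist_force: [0.2, -1.2, -0.8]
gripper_width: 0.0153
grip_force: 0.6
```

Request:
{"api": "drive_tool", "payload": {"steps": [{"translation":[0,0,0],"turn":0.0},{"translation":[0,0,0],"turn":0.0},{"translation":[0,0,0],"turn":0.0},{"translation":[0,0,0],"turn":0.0}]}}

```text
t: 38.4
ee_pos: [0.4413, -0.2443, 0.0895]
tool_rot: [[-0.999, 0.037, 0.0], [0.037, 0.999, -0.0], [-0.0, -0.0, -1.0]]
wrist_force: [-0.1, -0.8, -1.2]
gripper_width: 0.0134
grip_force: 30.0
```

```bash
python3 go.py .60 -.2435 .09 89.1 .625 -.2435 .09 89.1
```

```text
t 38.4 p [ 441.3 -244.3   89.5] ydir 87.9 q [  5.  29.  24. 122. -21.  33. 132.] F [-0.1 -0.8 -1.2] Tq [-0.18 -0.05 -0.15] w 0.0134 g 30.0
shift [-0.1586  0.0067 -0.0005] turn -0.021 or 3.12
shift [-0.1836  0.0076 -0.0005] turn -0.021 or 3.12
```

Request:
{"api": "drive_tool", "payload": {"steps": [{"translation":[-0.006,0,0],"turn":-0.005},{"translation":[-0.016,0.0005,0],"turn":-0.01},{"translation":[-0.028,0.001,0],"turn":-0.015},{"translation":[-0.042,0.0015,0],"turn":-0.02},{"translation":[-0.057,0.002,0],"turn":-0.02},{"translation":[-0.07,0.0025,0],"turn":-0.02},{"translation":[-0.08,0.003,0],"turn":-0.02},{"translation":[-0.086,0.003,0],"turn":-0.02},{"translation":[-0.09,0.003,0],"turn":-0.02},{"translation":[-0.09,0.003,0],"turn":-0.02}]}}

```text
t: 39.4
ee_pos: [0.5316, -0.2443, 0.0895]
tool_rot: [[-1.0, 0.016, -0.0], [0.016, 1.0, 0.0], [0.0, 0.0, -1.0]]
wrist_force: [-2.7, 0.5, 3.3]
gripper_width: 0.0138
grip_force: 30.0
```

```bash
python3 go.py .60 -.245 .09 89.0; python3 - <<'E'
from f2 import *
ds=[cam("side"),cam("top")]
T=[place(np.array([[a,b,.018]]),.639,-.2482,0,-.017)[0] for a in(-.08,.08) for b in(-.115,.115)]
ims=[]
for d,(x0,y0,w,h) in zip(ds,((165,130,160,112),(290,115,107,150))):
    s=400/w
    cr=cv2.resize(d["pixels"][y0:y0+h,x0:x0+w,::-1],None,fx=s,fy=s,interpolation=cv2.INTER_CUBIC)
    for q in proj(d,T): cv2.drawMarker(cr,tuple(np.round((q-[x0,y0]+.5)*s).astype(int)),(255,0,255),0,10,1)
    c=np.zeros((560,400,3),np.uint8); c[:min(560,cr.shape[0])]=cr[:560,:400]; ims.append(c)
cv2.imwrite("pics/z8.png",np.hstack(ims))
E
```

```text
t 39.4 p [ 531.6 -244.3   89.5] ydir 89.1 q [  3.  35.  24. 111. -21.  39. 129.] F [-2.7  0.5  3.3] Tq [ 0.06  0.59 -0.02] w 0.0138 g 30.0
shift [-0.0684  0.0004 -0.0005] turn 0.001 or -3.14
```

View pics/z8.png

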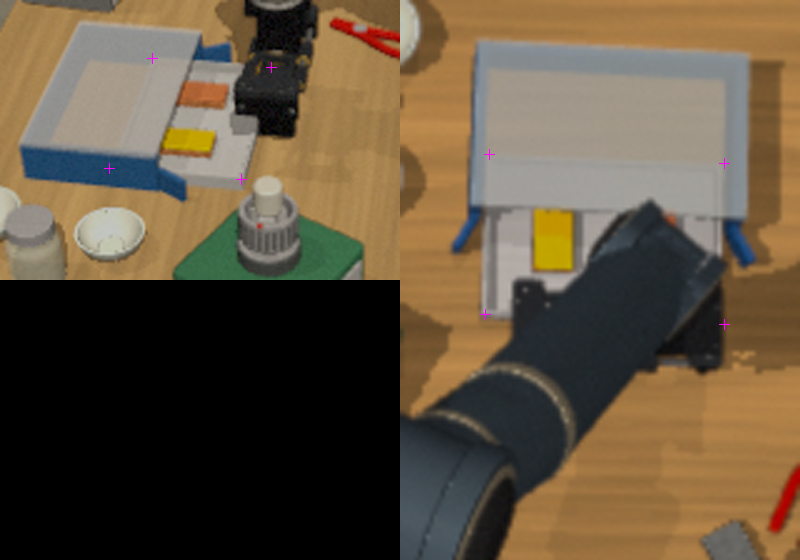

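The tray's leading edge is inside the rack and centred, at top (487..722, 158) between the walls. Force is low, so I'll keep pushing.

Request:
{"api": "drive_tool", "payload": {"steps": [{"translation":[-0.006,0,0],"turn":0},{"translation":[-0.016,-0.0005,0],"turn":0},{"translation":[-0.028,-0.001,0],"turn":0},{"translation":[-0.04,-0.001,0],"turn":0},{"translation":[-0.052,-0.001,0],"turn":0},{"translation":[-0.064,-0.001,0],"turn":0},{"translation":[-0.074,-0.001,0],"turn":0},{"translation":[-0.08,-0.001,0],"turn":0},{"translation":[-0.083,-0.001,0],"turn":0},{"translation":[-0.083,-0.001,0],"turn":0}]}}

```text
t: 40.5
ee_pos: [0.6145, -0.2468, 0.0896]
tool_rot: [[-1.0, 0.017, 0.0], [0.017, 1.0, 0.0], [-0.0, 0.0, -1.0]]
wrist_force: [-3.8, 0.2, 3.7]
gripper_width: 0.0137
grip_force: 30.0
```

Request:
{"api": "drive_tool", "payload": {"steps": [{"translation":[-0.002,0,0],"turn":0},{"translation":[-0.004,0,0],"turn":0},{"translation":[-0.006,0,0],"turn":0},{"translation":[-0.007,0,0],"turn":0},{"translation":[-0.008,0,0],"turn":0},{"translation":[-0.008,0,0],"turn":0}]}}

```text
t: 41.1
ee_pos: [0.6217, -0.247, 0.0895]
tool_rot: [[-1.0, 0.017, -0.001], [0.017, 1.0, 0.0], [0.001, 0.0, -1.0]]
wrist_force: [-4.3, 0.5, 4.7]
gripper_width: 0.0137
grip_force: 30.0
```

```bash
python3 go.py .63 -.245 .09 89.0
```

```text
t 41.1 p [ 621.7 -247.    89.5] ydir 89.0 q [  2.  41.  24.  99. -22.  45. 125.] F [-4.3  0.5  4.7] Tq [ 0.05  0.98 -0.03] w 0.0137 g 30.0
shift [-0.0083  0.0022 -0.0005] turn 0.0 or -3.141
```

Not yet against the wall. I'll creep on, watching the force.

Request:
{"api": "drive_tool", "payload": {"steps": [{"translation":[-0.001,0,0],"turn":0},{"translation":[-0.002,0,0],"turn":0},{"translation":[-0.003,0,0],"turn":0},{"translation":[-0.004,0,0],"turn":0},{"translation":[-0.004,0,0],"turn":0}]}}

```text
t: 41.6
ee_pos: [0.624, -0.2471, 0.0896]
tool_rot: [[-1.0, 0.018, -0.005], [0.018, 1.0, 0.002], [0.005, 0.002, -1.0]]
wrist_force: [-9.8, 1.5, 9.0]
gripper_width: 0.0138
grip_force: 30.0
```

Request:
{"api": "drive_tool", "payload": {"steps": [{"translation":[-0.001,0,0],"turn":0},{"translation":[-0.002,0,0],"turn":0},{"translation":[-0.003,0,0],"turn":0},{"translation":[-0.004,0,0],"turn":0}]}}

```text
t: 42.0
ee_pos: [0.6246, -0.2473, 0.0895]
tool_rot: [[-1.0, 0.018, -0.012], [0.018, 1.0, 0.004], [0.013, 0.004, -1.0]]
wrist_force: [-18.8, 2.5, 17.4]
gripper_width: 0.0136
grip_force: 30.0
```

```bash
python3 go.py .63 -.245 .09 89.0
```

```text
t 42.0 p [ 624.6 -247.3   89.5] ydir 88.9 q [  2.  41.  24.  98. -22.  46. 125.] F [-18.8   2.5  17.4] Tq [ 0.56  3.86 -0.03] w 0.0136 g 30.0
shift [-0.0053  0.0024 -0.0006] turn -0.001 or 3.141
```

The tray stopped at the back wall: x stalls at 0.624 and the force rises to 19 N. I'll relieve the push, open and rise.

Request:
{"api": "drive_tool", "payload": {"steps": [{"translation":[0.003,0,0],"turn":0},{"translation":[0.005,0,0],"turn":0},{"translation":[0.005,0,0],"turn":0}]}}

```text
t: 42.3
ee_pos: [0.624, -0.2471, 0.0895]
tool_rot: [[-1.0, 0.017, -0.002], [0.017, 1.0, 0.001], [0.003, 0.001, -1.0]]
wrist_force: [-5.6, -0.2, 5.9]
gripper_width: 0.014
grip_force: 30.0
```

Request:
{"api": "drive_tool", "payload": {"steps": [{"translation":[0,0,0],"turn":0},{"translation":[0,0,0],"turn":0},{"translation":[0,0,0],"turn":0},{"translation":[0,0,0],"turn":0},{"translation":[0,0,-0.02],"turn":0},{"translation":[0,0,-0.06],"turn":0},{"translation":[0,0,-0.11],"turn":0},{"translation":[0,0,-0.16],"turn":0},{"translation":[0,0,-0.2],"turn":0},{"translation":[0,0,-0.2],"turn":0}], "fingers": 1}}

```text
t: 43.3
ee_pos: [0.628, -0.2487, 0.2969]
tool_rot: [[-1.0, 0.017, 0.013], [0.017, 1.0, -0.004], [-0.013, -0.004, -1.0]]
wrist_force: [0.0, -0.6, 0.1]
gripper_width: 0.0833
grip_force: 0.0
```

Request:
{"api": "drive_tool", "payload": {"steps": [{"translation":[0.15,0.1,0],"turn":0},{"translation":[0.15,0.1,0],"turn":0},{"translation":[0.15,0.1,0],"turn":0},{"translation":[0.15,0.1,0],"turn":0},{"translation":[0.15,0.1,0],"turn":0},{"translation":[0.15,0.1,0],"turn":0}]}}

```text
t: 43.9
ee_pos: [0.4772, -0.1441, 0.2896]
tool_rot: [[-1.0, 0.016, 0.001], [0.016, 1.0, 0.0], [-0.001, 0.0, -1.0]]
wrist_force: [0.4, -0.2, -0.3]
gripper_width: 0.0868
grip_force: 0.0
```

```bash
python3 go.py; python3 - <<'E'
from f2 import *
ds=[cam("side"),cam("top")]
ims=[]
for d,(x0,y0,w,h) in zip(ds,((165,130,130,112),(290,115,107,110))):
    s=400/w
    cr=cv2.resize(d["pixels"][y0:y0+h,x0:x0+w,::-1],None,fx=s,fy=s,interpolation=cv2.INTER_CUBIC)
    c=np.zeros((420,400,3),np.uint8); c[:min(420,cr.shape[0])]=cr[:420,:400]; ims.append(c)
cv2.imwrite("pics/z9.png",np.hstack(ims))
E
```

```text
t 43.9 p [ 477.2 -144.1  289.6] ydir 89.1 q [-15.  11.  31. 113.  -7.  58. 108.] F [ 0.4 -0.2 -0.3] Tq [ 0.04 -0.04 -0.06] w 0.0868 g 0.0
```

View pics/z9.png

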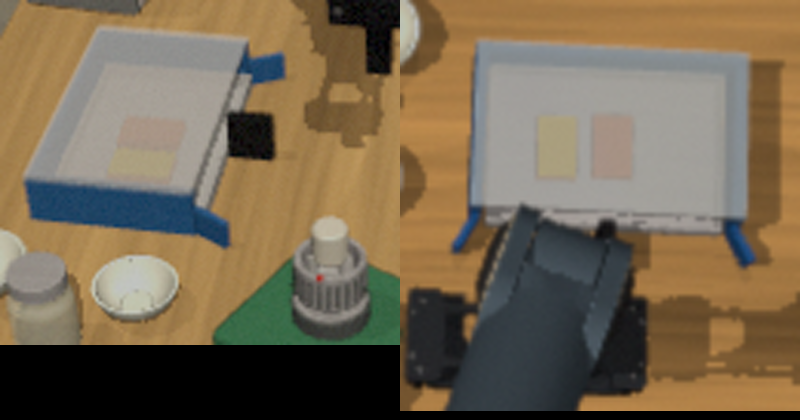

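```bash
python3 - <<'E'
from f2 import *
d=cam("top"); s=400/107
im=d["pixels"]; 
for u in (130,140,150,160,170,180,190): pass
for cu in (650,680,705):
    u=int(290+(cu-400)/s); col=im[164:185,u].astype(int); print(u,[tuple(c) for c in col[4:18]])
f=lambda a,z: atz(d,[[290+(a[0]-400)/s-.5,115+a[1]/s-.5]],z)[0]*1e3
print("cover back outer",f((610,47),.055),"cover front",f((680,215),.055))
E
```

```text
356 [(np.int64(163), np.int64(161), np.int64(156)), (np.int64(164), np.int64(161), np.int64(156)), (np.int64(162), np.int64(161), np.int64(155)), (np.int64(158), np.int64(156), np.int64(151)), (np.int64(125), np.int64(122), np.int64(117)), (np.int64(159), np.int64(152), np.int64(148)), (np.int64(161), np.int64(154), np.int64(150)), (np.int64(150), np.int64(144), np.int64(139)), (np.int64(112), np.int64(107), np.int64(103)), (np.int64(100), np.int64(83), np.int64(67)), (np.int64(111), np.int64(83), np.int64(49)), (np.int64(112), np.int64(82), np.int64(46)), (np.int64(111), np.int64(81), np.int64(46)), (np.int64(108), np.int64(79), np.int64(44))]
364 [(np.int64(161), np.int64(160), np.int64(154)), (np.int64(162), np.int64(160), np.int64(154)), (np.int64(162), np.int64(161), np.int64(155)), (np.int64(159), np.int64(157), np.int64(152)), (np.int64(138), np.int64(134), np.int64(129)), (np.int64(131), np.int64(126), np.int64(122)), (np.int64(157), np.int64(151), np.int64(146)), (np.int64(159), np.int64(153), np.int64(148)), (np.int64(130), np.int64(125), np.int64(121)), (np.int64(109), np.
[... 283 characters left out ...]
t64(160), np.int64(154)), (np.int64(161), np.int64(159), np.int64(154)), (np.int64(159), np.int64(158), np.int64(153)), (np.int64(146), np.int64(144), np.int64(139)), (np.int64(124), np.int64(120), np.int64(116)), (np.int64(152), np.int64(147), np.int64(142)), (np.int64(157), np.int64(152), np.int64(147)), (np.int64(140), np.int64(135), np.int64(130)), (np.int64(109), np.int64(99), np.int64(91)), (np.int64(151), np.int64(113), np.int64(69)), (np.int64(162), np.int64(119), np.int64(68)), (np.int64(162), np.int64(118), np.int64(67)), (np.int64(158), np.int64(115), np.int64(64))]
cover back outer [ 820.19230659 -247.75268221   55.        ] cover front [ 654.23781439 -314.15920033   55.        ]
```

```bash
python3 - <<'E'
from f2 import *
d=cam("top")
print("cover front",atz(d,[[364,171.7]],.055)[0]*1e3,"rim outer",atz(d,[[364,175.7]],.018)[0]*1e3, "foot",atz(d,[[364,177.3]],0)[0]*1e3)
E
python3 go.py
```

```text
cover front [ 655.34938255 -312.74362612   55.        ] rim outer [ 650.15608871 -319.15743498   18.        ] foot [ 648.71792848 -322.28640411    0.        ]
t 44.1 p [ 477.9 -145.2  289.4] ydir 89.0 q [-14.  11.  31. 113.  -7.  58. 108.] F [-0.2 -0.3  0.5] Tq [ 0.02 -0.   -0.02] w 0.0871 g 0.0
```

Tray protrusion measures 5–6 mm, which matches the stated 5 mm at home. The last picture shows both tiles flat under the cover and the bob still upright. Handing in.

```bash
python3 -c "
from bench import r
print(r.hand_in())"
```

```text
the job is handed in; nothing more can be done
None
```

The job is handed in, but no verdict came back. The white bob stands upright on the chuck bottom and is clamped, both tiles (yellow and red) lie flat in the tray, and the tray is pushed fully home in the blue rack.

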